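# Put the washed basket carriers to dry

## Robot

A 6-joint arm with a two-finger parallel gripper is mounted at the origin on the work surface. World frame = base frame: x ahead of the robot, y to its left, z up, the work surface at z = 0. Lengths are in m, angles in rad, forces in N, time in s.
With the tool pointing down it reaches from about 0.325 to 0.9 m from the base axis. Payload 3.5 kg.
Tool frame: the origin (TCP) lies on the front face of the gripper's body, between the roots of the fingers; the fingertips stand 73 mm ahead of it and the grasp point (between the pads) lies 54 mm ahead of it; z points along the fingers, y is the line along which they close (so a half turn about z gives the same grasp; the last joint's range is limited). The gripper opens to 85 mm and grips with 20 to 120 N. Pads are 22 mm wide; open, the fingers measure 114 mm over their backs; the gripper's body (76 mm by 85 mm) begins 54 mm behind the grasp point. The pads swing forward as they close: fully open they stand 13 mm farther back than shut.
Start: joints at [-1.362, 0.276, -0.026, 1.268, 0, 1.467], TCP at [0.192, -0.595, 0.304] pointing down, gripper open.
Joint ranges: [-3.12, 3.12], [-0.85, 1.88], [-1.08, 1.24], [-1.95, 2.15], [-1.57, 1.53], [-3.14, 3.14]. Speed limits (rad/s): [2.57, 2.57, 3.14, 3.14, 3.14, 3.14].

## Interface

Orientations are given as [roll, pitch, yaw] about the fixed x, y, z axes, in that order (R = Rz(yaw) Ry(pitch) Rx(roll)).
In Python, from workcell import bot, grab_frame, order gives the robot as it stands. The module is installed in compiled form; this text tells all that it offers.
- The arm moves only by the shell command python3 -m inch 'ROWS'. ROWS is JSON, one flat list of numbers, 7 for each row, row after row: the shift along the tool's x, y, z each as a share of 20 mm, from -1 to 1, then the turn, a rotation vector about the tool's x, y, z each as a share of 360 degrees, from -1 to 1, then the opening, from -1 (shut) to 1 (fully open), so that 0 is half open. A call has 1 to 12 rows; each row shifts and turns the commanded pose from where the row before left it, along the tool's axes as they then stand; what a row does not reach is not made up. A row lasts 1/10 s, in which the tool goes at most 50 mm and 8.59 degrees, less where a joint would pass 70% of its speed; a pose out of reach is approached as far as the arm can. A call with a number of a shift or a turn outside -1 to 1 is refused whole. A call with a gripper value outside its range is refused whole. The fingers move at their own pace and stop on an object; the grip force is fixed at half the most. Time passes only in rows, so rows that do not move let the fingers close. It gives the time, the measured TCP pose, the force, the opening and the grip force at its end, in the units of the state.
- bot.get_obs(): the state, without advancing time (a new reading comes with each control period).
- grab_frame(name): name is "side" or "top" or "wrist"; returns a dict with "img" (420x560x3 uint8, red, green, blue), "fx", "fy", "cx", "cy" (pixels), "T" (4x4, takes a point from camera to world coordinates); the wrist camera has in their place "mount" (4x4, takes a point from camera to tool coordinates, whose origin is the TCP and whose axes are the flange's). Camera axes: x right, y up, looking along -z (the intrinsics and any distortion apply to the point x, -y, -z); pixel columns grow to the right and rows downward; lengths in m; the calibration is good to about 2 mm. A picture is of the moment at which its call begins: read the wrist's pose just before it. There is no depth.
- order.sign_off(): hands the job in; it is judged then, once.
The state is a dict: "t": time; "joints": joint angles; "joint_velocities": joint speeds; "joint_efforts": joint torques, N m; "tool_pos": TCP position; "tcp_rot": TCP orientation; "wrist_force": force on the tool from outside, world axes, zero at the start; "ft_torque": the same for the moment, N m; "gripper_width": finger opening in m; "gripper_force": force on a finger pad.
Only numpy, scipy, OpenCV 4.12 (cv2) and the standard library are available. Lean on these libraries where they do the work, as an engineer would, in place of code of your own. Each camera call takes 0.05 s, during which the arm holds its last target. There are 200 camera calls.

## Task

The washed parts baskets are to be dried: hook every basket carrier standing on the bench onto the dryer's rail at the open loading end and slide each one along under the brass keeper strip until it hangs still over an air outlet, centred on that outlet's red mark, one to an outlet; and turn the brass winged shutter handle anticlockwise, in several grips, until it is fully open at its stop, without knocking the glass thermometer standing close beside it. The fume extractor stays on until all that is done; only then move the changeover lever from the extractor to its centre off position, leave it there for two seconds so that the fan runs down, and move it fully over to the dryer side. Leave the carriage clock, the oiler stand and the key block where they are.

Things in the scene. Friction and masses are not known exactly. Their poses are not given: they have to be found in the camera images.
- dryer: Bench parts dryer, fixed. Origin on the bench under the middle of its low ivory plenum (110 mm in x, 450 mm in y, top at 55 mm); x points away from the robot, y along the rail to the robot's left. The rail runs along y at x = 0. Three round outlets with dark grilles lie in the plenum's top under the red marks. Blower box at the left end: x -160 to +65, y 225 to 375 mm, also 55 mm high.
- loading (a point): Point on the rail's centre line in the middle of the open loading end, 45 mm to the right of the keeper strip's end. Axes as the dryer's. The round steel rail is 12 mm thick, its centre line 185 mm above the bench, held by end posts 65 mm to the right of this point and 355 mm to the left (tops 195 and 217 mm).
- keeper_end (a point): Right-hand end of the flat brass keeper strip (12 mm wide in x, 4 mm thick), on its underside, 17.5 mm above the rail's centre line. From here the strip runs 315 mm to the left above the rail: beneath it a hook can be slid (6 mm play) but not put on or lifted off. It hangs from two brackets behind it (posts 45 mm behind the rail, 15 and 195 mm to the left of this end, tops at 211 mm).
- mark1 (a point): Point on the rail's centre line at the red mark nearest the loading end (100 mm from point loading). Behind it a flat backstop bar runs along the whole rail, its front face 21.5 mm behind (+x) the rail's centre line, 104 to 116 mm above the bench: a hung basket leans lightly against it and so hangs upright.
- mark2 (a point): The same at the middle red mark, 90 mm farther along.
- mark3 (a point): The same at the last red mark, 90 mm farther still and 75 mm short of the end post.
- shutter (a joint): Angle of the winged shutter handle, rad: 0 closed, 3.14 fully open at its stop; it grows anticlockwise seen from above and stays where it is left (friction 0.1 N m).
- wing (a point): On the vertical axis of the winged shutter handle at mid-height of its wings (107 mm above the bench). The two brass wings form one upright plate 76 mm long along this point's x, 10 mm thick along y, 28 mm high (from 14 mm below to 14 mm above the point). It turns with the handle.
- changeover (a joint): Angle of the changeover lever, rad: -0.6 leans to the right (-y of the switch box, yellow dot: fume extractor on), 0 upright (white dot: off), +0.6 leans to the left (+y, red dot: dryer on). No spring or detents; it stays where it is left (friction 0.14 N m).
- ball (a point): Centre of the red ball (22 mm across) on the end of the changeover lever, 70 mm from the pivot; it swings in the box's y-z plane; upright it stands 132 mm above the bench.
- switchbox: Grey switch box, fixed, 120 x 100 x 65 mm. Origin under its centre; y to its left; the lever's pivot lies 62 mm above the origin.
- carrier1: Basket carrier, loose, about 0.16 kg, or absent: a lidded steel mesh basket (64 mm across, 42 mm high) under a bent-strip hanger 26 mm wide in y with a hook and, on top, a black handle; 147 mm high. It stands upright on its basket. Origin at the centre of the basket's underside, z up, x the way the hook points, which must be away from the robot on the rail, y along the rail.
- carrier1_hook (a point): Rail's centre when hung: 100 mm above the basket's underside, 12 mm behind (+x) its centre. An inverted-V saddle runs from the upright strip (22 mm in front, -x) over the rail to a lip 18 mm behind, 4 mm thick, ending 14 mm below this point. Held 33 mm too high (22 to 45), the carrier can be brought in level from the rail's front, lip over and basket under the rail; then lower it.
- carrier1_handle (a point): Centre of the black handle block, 24 mm wide in the carrier's y, 16 mm in x, 34 mm high; 24 mm in front (-x) of the hook point and 30 mm above it, so that fingers closing along y pass in front of the keeper strip.
- carrier2: As for carrier1.
- carrier2_hook (a point): As for carrier1.
- carrier2_handle (a point): As for carrier1.
- carrier3: As for carrier1.
- carrier3_hook (a point): As for carrier1.
- carrier3_handle (a point): As for carrier1.
- clock: Gilded carriage clock, loose, 85 x 105 x 160 mm, leave alone; origin under its centre.
- oilers: Frosted glass oiler stand, loose, 84 mm across, 60 mm high, leave alone.
- keyblock: Rosewood block with an upright brass key, loose, 70 x 100 x 84 mm, leave alone.
- thermometer: Upright glass thermometer, 18 mm thick, fixed to the dryer, to be knocked by nothing (5 N); origin at the centre of its foot on the blower box, 55 mm above the bench; top at 135 mm; its axis is 55 mm from the shutter handle's (towards the rail's middle), so the wing tips pass it at 8 mm. A green motor, 94 mm across and 170 mm high, stands 114 mm behind (+x) and 65 mm left.
Things that resemble listed ones, but are neither listed nor needed, are in the scene too. Of the things shaped like the switchbox, the grey one is meant.

How it is judged:
On the way, in this order (a step that is already met when the one before it is completed fails the run):
1. all carriers hang on the rail, each centred on a red mark, and the shutter is fully open (x of carrier1_hook in the frame of dryer between -0.01 and 0.01 m and z of carrier1_hook in the frame of dryer between 0.177 and 0.193 m and (y of carrier1_hook in the frame of dryer between -0.065 and -0.035 m or y of carrier1_hook in the frame of dryer between 0.025 and 0.055 m or y of carrier1_hook in the frame of dryer between 0.115 and 0.145 m) and angle between each of carrier1, carrier2, carrier3's own z axis and vertical below 0.25 rad and linear speed of each of carrier1, carrier2, carrier3 below 0.05 m/s and contact force between each of carrier1, carrier2, carrier3 and the fingers below 0.5 N and x of carrier2_hook in the frame of dryer between -0.01 and 0.01 m and z of carrier2_hook in the frame of dryer between 0.177 and 0.193 m and (y of carrier2_hook in the frame of dryer between -0.065 and -0.035 m or y of carrier2_hook in the frame of dryer between 0.025 and 0.055 m or y of carrier2_hook in the frame of dryer between 0.115 and 0.145 m) and x of carrier3_hook in the frame of dryer between -0.01 and 0.01 m and z of carrier3_hook in the frame of dryer between 0.177 and 0.193 m and (y of carrier3_hook in the frame of dryer between -0.065 and -0.035 m or y of carrier3_hook in the frame of dryer between 0.025 and 0.055 m or y of carrier3_hook in the frame of dryer between 0.115 and 0.145 m) and value of joint shutter above 2.95 rad), for 0.3 s.
2. the changeover lever rests at centre off for the pause (value of joint changeover between -0.15 and 0.15 rad), for 1.5 s.
3. the changeover lever is fully over on the dryer side (value of joint changeover above 0.48 rad), for 0.2 s.
At the end, for the whole second after the job is handed in: Every carrier present hangs released and still from the rail, its hook within 15 mm along the rail of a red mark, upright within 0.25 rad; the shutter is past 2.95 rad; the changeover lever is past +0.48 rad on the dryer side, after resting within 0.15 rad of centre for 1.5 s (all of step 1 and value of joint changeover above 0.48 rad); the robot touches nothing.
It fails at once if the glass thermometer is knocked (5 N or more) (contact force between thermometer and anything else above 5 N).
It fails at once if the lever is taken towards the dryer side while the shutter is not open (value of joint changeover above 0.3 rad and value of joint shutter below 2.9 rad).
It fails at once if the carriage clock is pushed away (distance of clock from where it was at the start of the episode above 0.03 m).
It fails at once if the oiler stand is pushed away (distance of oilers from where it was at the start of the episode above 0.03 m).
It fails at once if the key block is pushed away (distance of keyblock from where it was at the start of the episode above 0.03 m).
Of carrier1, carrier2, carrier3 only 2 to 3 are there at a start; the rules pass over those that are not, and their reading is None.
At some moment in a run one of carrier1, carrier2, carrier3 may be knocked a few centimetres aside while the robot is not near it.
It also fails if it takes over 210 s, if anything falls off the work surface, if the arm or the gripper's body presses on something with over 40 N, if the wrist force passes 120 N, or if a joint passes its speed limit or range.

## Working session

There is one attempt and no reset: what is moved stays moved. The work goes in short steps, Python scripts to look and compute and a shell command to move; the robot and the scene stay as the last step left them, time stands still between calls to the robot, and variables do not carry over. Pictures are saved under pics/ and viewed, at most 14 in all, crops included, and the job is handed in when it is done.

```bash
mkdir -p pics; cat > h.py <<'E'
import numpy as np, cv2
from scipy.spatial.transform import Rotation as R
from workcell import bot, grab_frame, order
def tool():
    o=bot.get_obs(); T=np.eye(4); r=np.array(o["tcp_rot"],float)
    T[:3,:3]=r if r.shape==(3,3) else R.from_euler('xyz',r).as_matrix(); T[:3,3]=o["tool_pos"]; return T,o
def shot(n,save=None):
    T,o=tool(); f=grab_frame(n)
    f["W"]=T@np.array(f["mount"]) if n=="wrist" else np.array(f["T"])
    if save: cv2.imwrite("pics/"+save,cv2.cvtColor(f["img"],cv2.COLOR_RGB2BGR)); np.savez("pics/"+save[:-4],W=f["W"],k=[f["fx"],f["fy"],f["cx"],f["cy"]])
    return f
def load(s):
    d=np.load("pics/"+s+".npz"); return d["W"],d["k"]
def atz(W,k,u,v,z):
    d=W[:3,:3]@np.array([(u-k[2])/k[0],-(v-k[3])/k[1],-1]); p=W[:3,3]; return p+d*(z-p[2])/d[2]
def proj(W,k,p):
    q=np.linalg.inv(W)@np.append(p,1); return k[2]+k[0]*q[0]/-q[2], k[3]-k[1]*q[1]/-q[2]
def tri(obs):
    A=np.zeros((3,3));b=np.zeros(3)
    for (W,k,u,v) in obs:
        d=W[:3,:3]@np.array([(u-k[2])/k[0],-(v-k[3])/k[1],-1]);d/=np.linalg.norm(d);M=np.eye(3)-np.outer(d,d);A+=M;b+=M@W[:3,3]
    return np.linalg.solve(A,b)
E
python3 - <<'E'
from h import *
f=shot("top","top0.png"); g=shot("side","side0.png")
print({k:v for k,v in f.items() if k not in("img",)}); print(g.keys(),g["W"]); print(bot.get_obs())
E
```

```text
{'fx': 474.76117334033347, 'fy': 474.76117334033347, 'cx': 273.0456138296704, 'cy': 202.94457878782214, 'T': array([[-0.01237488,  0.98654939, -0.16299438,  0.20352375],
       [-0.999905  , -0.01319888, -0.00397345, -0.02841613],
       [-0.00607134,  0.16292973,  0.986619  ,  1.8518727 ],
       [ 0.        ,  0.        ,  0.        ,  1.        ]]), 'W': array([[-0.01237488,  0.98654939, -0.16299438,  0.20352375],
       [-0.999905  , -0.01319888, -0.00397345, -0.02841613],
       [-0.00607134,  0.16292973,  0.986619  ,  1.8518727 ],
       [ 0.        ,  0.        ,  0.        ,  1.        ]])}
dict_keys(['img', 'fx', 'fy', 'cx', 'cy', 'T', 'W']) [[-0.82734317  0.4130305  -0.38066925 -0.12642253]
 [-0.56165567 -0.60012312  0.56955698  0.88147128]
 [ 0.00679599  0.68502412  0.72848869  1.30067161]
 [ 0.          0.          0.          1.        ]]
{'t': 0.1, 'joints': array([-1.36241950e+00,  2.77078547e-01, -2.77380451e-02,  1.26797349e+00,
       -3.13224766e-05,  1.46744469e+00]), 'joint_velocities': array([-0.00017185, -0.00258376,  0.00251377,  0.00075087,  0.00104542,
        0.00019408]), 'joint_efforts': array([ 1.75045570e-04, -4.46709466e+01,  2.96128249e+01,  8.47580231e-03,
       -1.06193993e-04,  7.66157825e-06]), 'tool_pos': array([ 0.19158888, -0.59433473,  0.30286061]), 'tcp_rot': array([-3.13960631e+00, -1.74535719e-04,  3.11728315e-01]), 'wrist_force': array([-0.53579153,  0.08765043,  0.22496891]), 'ft_torque': array([-0.02655028,  0.00697981, -0.02097799]), 'gripper_force': 0.0, 'gripper_width': 0.08553637411024843}
```

View pics/top0.png

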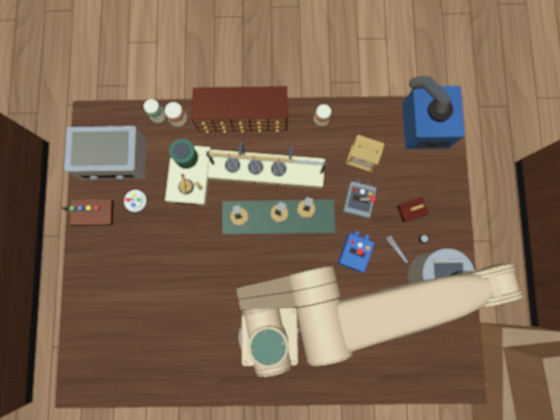

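View pics/side0.png

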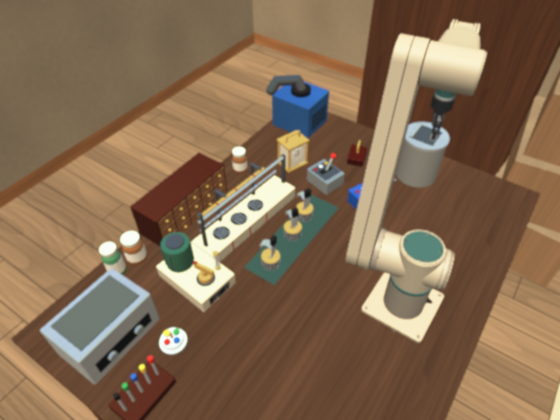

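Top view: carriers stand at (239,215), (279,212) and (306,208). The dryer plenum spans (207–325, 155–183), with the blower box at (188,175) and the wing handle at (186,186). The grey switchbox is at (360,199); the blue one at (357,252) is a lookalike. I'll enlarge to confirm.

```bash
python3 - <<'E'
from h import *
a=cv2.imread("pics/top0.png"); 
cv2.imwrite("pics/c1.png",cv2.resize(a[135:265,160:390],(796,450),interpolation=cv2.INTER_CUBIC))
b=cv2.imread("pics/side0.png"); 
cv2.imwrite("pics/c2.png",cv2.resize(b[140:310,150:376],(797,600),interpolation=cv2.INTER_CUBIC))
E
```

```text
(no output)
```

View pics/c1.png

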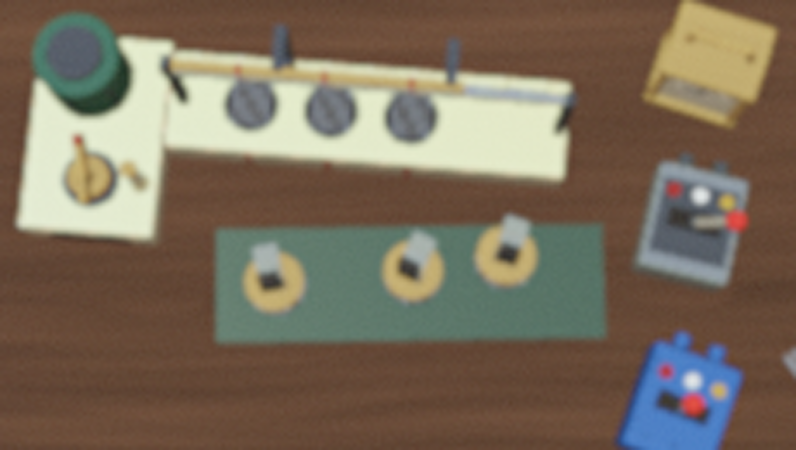

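View pics/c2.png

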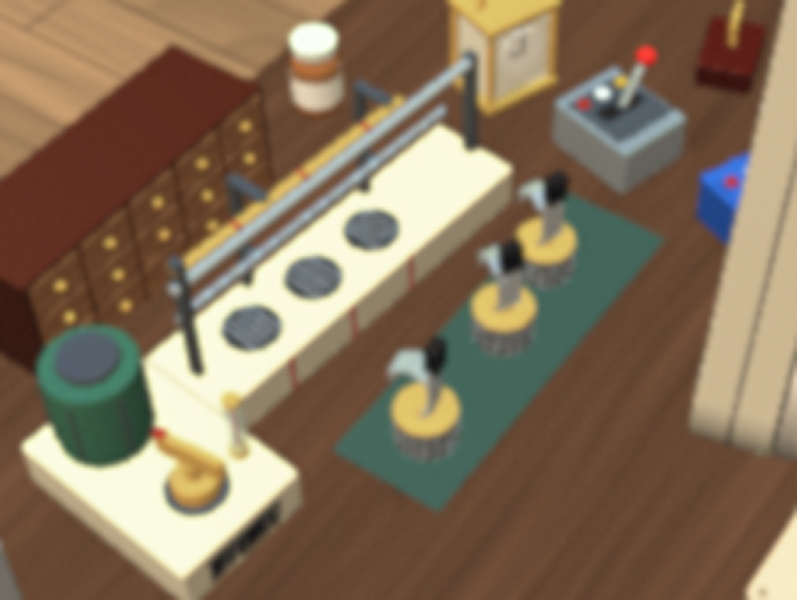

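Confirmed: three carriers with their hooks pointing roughly +x, and the grey box's lever leans right to the yellow dot. The wing has a red-tipped end at c1 (78,140). Next I'll fit poses from these pixels.

```bash
cat > fit.py <<'E'
from h import *
from scipy.optimize import least_squares
T=load("top0");S=load("side0")
t=lambda u,v:(T,160+u/3.461,135+v/3.461)
s=lambda u,v:(S,150+u/3.527,140+v/3.527)
def fit(pts,x0):
    def res(p):
        c,sn=np.cos(p[2]),np.sin(p[2]);o=[]
        for P,(C,u,v) in pts:
            w=[p[0]+c*P[0]-sn*P[1],p[1]+sn*P[0]+c*P[1],P[2]]
            a=proj(*C,w);o+=[a[0]-u,a[1]-v]
        return o
    r=least_squares(res,x0,loss="soft_l1");return r.x,np.round(r.fun,1)
E
python3 - <<'E'
from fit import *
D=[((-.055,-.225,.055),t(565,180)),((.055,-.225,.055),t(572,80)),((-.055,.225,.055),t(165,150))]
for y,a,b,c,d in[(-.05,(410,116),(372,230),(411,83),(363,124)),(.04,(330,110),(313,277),(324,77),(305,172)),(.13,(250,104),(251,328),(238,70),(238,222))]:
    D+=[((0,y,.055),t(*a)),((0,y,.055),s(*b)),((0,y,.2065),t(*c)),((0,y,.2065),s(*d))]
p,r=fit(D,[.5,0,0]);print("dryer",p.round(4),r)
np.save("dryer.npy",p)
for i,(l,h,k,ls,hs) in enumerate([((275,281),(270,282),(266,257),(425,412),(434,355)),((413,270),(410,268),(421,245),(503,307),(511,258)),((506,254),(507,253),(515,230),(545,241),(555,188))]):
    P=[((0,0,.042),t(*l)),((-.012,0,.130),t(*h)),((.014,0,.1),t(*k)),((0,0,.042),s(*ls)),((-.012,0,.130),s(*hs))]
    p,r=fit(P,[.4,0,0]);print("car",i,p.round(4),r)
f=lambda q:(*q[0],q[1],q[2])
print("ball",tri([f(t(736,220)),f(s(647,56))]))
print("box corners z.065",[atz(*T,*t(*q)[1:],.065).round(3) for q in[(663,163),(748,180),(637,268),(727,285)]])
print("redtip",tri([f(t(78,140)),f(s(158,433))]),"wing end2",atz(*T,*t(88,198)[1:],.107),"base z.06",atz(*T,*t(90,181)[1:],.065),atz(*S,*s(197,492)[1:],.065))
print("thermo top",tri([f(t(127,167)),f(s(231,398))]))
E
```

```text
dryer [ 0.6387  0.0049 -0.0886] [-0.3 -1.  -0.7  0.3 -0.8 -0.9  0.3  0.3 -0.2 -0.4  0.2 -0.1  0.6  0.1
  0.3  0.4  0.2 -0.1  0.2 -0.2 -0.5  0.1  0.3  0.4  0.5 -0.2 -0.   0.
 -0.2  0.4]
car 0 [0.4528 0.111  0.1944] [-0.6 -0.  -0.3 -0.4  0.1  1.1 -0.1 -1.2  0.2 -0.1]
car 1 [ 0.4637 -0.0448 -0.4602] [-0.  -0.2 -0.4 -0.1 -0.6  1.5  0.1 -0.7 -0.  -1.1]
car 2 [ 0.4792 -0.1486 -0.3727] [-0.   0.1  0.1 -0.2 -0.4  1.2 -0.1 -0.7 -0.2 -0.2]
ball [ 0.50004388 -0.39005793  0.12129874]
box corners z.065 [array([ 0.576, -0.324,  0.065]), array([ 0.555, -0.417,  0.065]), array([ 0.459, -0.29 ,  0.065]), array([ 0.438, -0.388,  0.065])]
redtip [0.60046188 0.31702571 0.1164931 ] wing end2 [0.5369017  0.30607318 0.107     ] base z.06 [0.56409134 0.31224329 0.065     ] [0.558685   0.32309487 0.065     ]
thermo top [0.56377013 0.25915557 0.13451632]
```

```bash
cat >> h.py <<'E'
def go(x,y,z,psi):
    """print turn (share about tool z) and, after that turn, tool-axis shift units"""
    T,o=tool(); p=np.arctan2(T[1,0],T[0,0]); d=(psi-p+np.pi)%(2*np.pi)-np.pi
    D=np.array([x,y,z])-T[:3,3]; c,s=np.cos(psi),np.sin(psi)
    print("t %.1f tcp"%o["t"],T[:3,3].round(4),"psi %.3f"%p,"F",np.round(o["wrist_force"],1),"w %.4f gf %.1f"%(o["gripper_width"],o["gripper_force"]))
    print(" turn %.4f  shift x %.2f y %.2f z %.2f"%(-d/(2*np.pi),(c*D[0]+s*D[1])/.02,(s*D[0]-c*D[1])/.02,-D[2]/.02))
def dry(x,y):
    p=np.load("dryer.npy");c,s=np.cos(p[2]),np.sin(p[2]);return np.array([p[0]+c*x-s*y,p[1]+s*x+c*y])
E
python3 -m inch '[0,0,-1,0,0,-0.01,0.2, 0,0,-1,0,0,-0.023,0.2, 0,0,-1,0,0,-0.023,0.2, 0,0,0,0,0,-0.023,0.2, 0,0,0,0,0,-0.023,0.2, 0,0,0,0,0,-0.023,0.2, 0,0,0,0,0,-0.023,0.2, 0,0,0,0,0,-0.023,0.2, 0,0,0,0,0,-0.023,0.2, 0,0,0,0,0,-0.023,0.2, 0,0,0,0,0,-0.023,0.2, 0,0,0,0,0,-0.023,0.2]' | tail -c 600
python3 -m inch '[0,0,0,0,0,-0.023,0.2, 0,0,0,0,0,-0.023,0.2, 0,0,0,0,0,-0.023,0.2, 0,0,0,0,0,-0.023,0.2, 0,0,0,0,0,-0.023,0.2, 0,0,0,0,0,-0.023,0.2, 0,0,0,0,0,0,0.2]' | tail -c 600
python3 -c "
from h import *
c,s=np.cos(-.3727),np.sin(-.3727)
h=[.4792-.012*c,-.1486-.012*s]; print(h); go(h[0]-.05,h[1],.33,np.pi-.3727); print(bot.get_obs()['joints'])"
```

```text
t: 1.3
tool_pos: [0.1917, -0.5946, 0.3632]
tcp_rot: [3.141, -0.001, 1.97]
wrist_force: [0.6, -0.1, -0.6]
gripper_width: 0.0511
gripper_force: 0.0
t: 2.0
tool_pos: [0.1917, -0.5946, 0.3632]
tcp_rot: [3.14, -0.001, 2.831]
wrist_force: [-0.8, 0.4, -1.0]
gripper_width: 0.0509
gripper_force: 0.0
[np.float64(0.46802382895846123), np.float64(-0.1442304232641742)]
t 2.0 tcp [ 0.1917 -0.5946  0.3632] psi 2.831 F [-0.8  0.4 -1. ] w 0.0509 gf 0.0
 turn 0.0099  shift x -2.34 y 25.09 z 1.66
[-1.36236878e+00  2.53575406e-01  6.78390491e-02  1.38636614e+00
 -1.84751435e-05 -1.05188915e+00]
```

```bash

python3 -m inch '[0,1,0,0,0,0.0099,0.2, 0,1,0,0,0,0,0.2, 0,1,0,0,0,0,0.2, 0,1,0,0,0,0,0.2, 0,1,0,0,0,0,0.2, 0,1,0,0,0,0,0.2, 0,1,0,0,0,0,0.2, 0,1,0,0,0,0,0.2, 0,1,0,0,0,0,0.2, 0,1,0,0,0,0,0.2, 0,1,0,0,0,0,0.2, 0,1,0,0,0,0,0.2]' | head -2
python3 -m inch '[-0.2,1,0,0,0,0,0.2, -0.2,1,0,0,0,0,0.2, -0.2,1,0,0,0,0,0.2, -0.2,1,0,0,0,0,0.2, -0.2,1,0,0,0,0,0.2, -0.2,1,0,0,0,0,0.2, -0.2,1,0,0,0,0,0.2, -0.2,1,0,0,0,0,0.2, -0.2,1,0,0,0,0,0.2, -0.2,1,0,0,0,0,0.2, -0.2,1,0,0,0,0,0.2, 0,1,0,0,0,0,0.2]' | head -2
python3 -m inch '[0,1,0.5,0,0,0,0.2, 0,0,1,0,0,0,0.2, 0,0,0,0,0,0,0.2]' | head -2
python3 -c "
from h import *
go(.468,-.1442,.33,np.pi-.3727); f=shot('wrist','w1.png'); print(f['mount']);
for p in [(.4792,-.1486,.042),(.468,-.1442,.147),(.4637,-.0448,.042)]: print(proj(*load('w1'),p))"
```

```text
t: 3.2
tool_pos: [0.2784, -0.3693, 0.364]
t: 4.4
tool_pos: [0.4067, -0.1619, 0.364]
t: 4.7
tool_pos: [0.4121, -0.1428, 0.3317]
t 4.7 tcp [ 0.4121 -0.1428  0.3317] psi 2.771 F [-0.6 -0.2 -0.7] w 0.0510 gf 0.0
 turn 0.0003  shift x -2.63 y 0.95 z 0.08
[[ 3.10895627e-04  9.47883225e-01  3.18617787e-01  8.20474029e-02]
 [ 9.99999913e-01 -2.05706417e-04 -3.63789916e-04  1.92245359e-04]
 [-2.79288636e-04  3.18617872e-01 -9.47883207e-01 -6.95504219e-02]
 [ 0.00000000e+00  0.00000000e+00  0.00000000e+00  1.00000000e+00]]
(np.float64(296.15991182373125), np.float64(234.38344998482916))
(np.float64(301.9516335058819), np.float64(267.0952501942234))
(np.float64(376.86668723122233), np.float64(191.94203247412614))
```

View pics/w1.png

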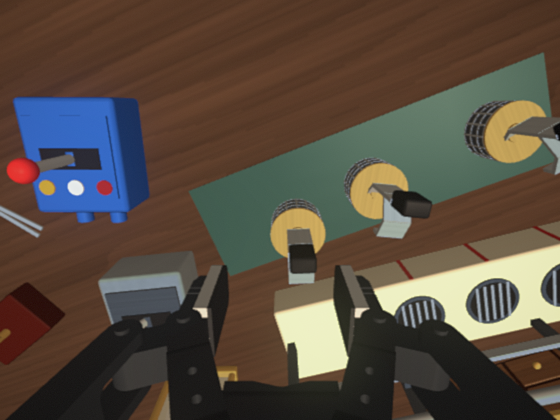

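The wrist view shows carrier3's lid at (298,230) and handle at (302,260), within about 4 px of prediction. It's square to the fingers, so I'll go ahead and grasp.

```bash

python3 -m inch '[-1,0.4,0,0,0,0,0.2, -1,0.4,0,0,0,0,0.2, -0.65,0.15,0.5,0,0,0,0.2, 0,0,1,0,0,0,0.2, 0,0,1,0,0,0,0.2, 0,0,0.5,0,0,0,0.2, 0,0,0,0,0,0,0.2]' | head -2
python3 -c "
from h import *
print(atz(*load('w1'),298,230,.042), atz(*load('w1'),302,260,.147))
go(.468,-.1442,.19,np.pi-.3727); f=shot('wrist','w2.png')
for p in [(.4792,-.1486,.042),(.468,-.1442,.147),(.468,-.1442,.113)]: print(proj(*load('w2'),p))"
```

```text
t: 5.45
tool_pos: [0.4686, -0.146, 0.2722]
[ 0.4747501  -0.14462426  0.042     ] [ 0.4615869  -0.14181406  0.147     ]
t 5.5 tcp [ 0.4686 -0.146   0.2722] psi 2.769 F [ 0.4  0.1 -0.1] w 0.0511 gf 0.0
 turn -0.0000  shift x 0.06 y 0.08 z 4.11
(np.float64(281.85681171090863), np.float64(205.63819974499634))
(np.float64(282.54030845423677), np.float64(235.76768617063465))
(np.float64(282.27233059114144), np.float64(218.30633754920902))
```

View pics/w2.png

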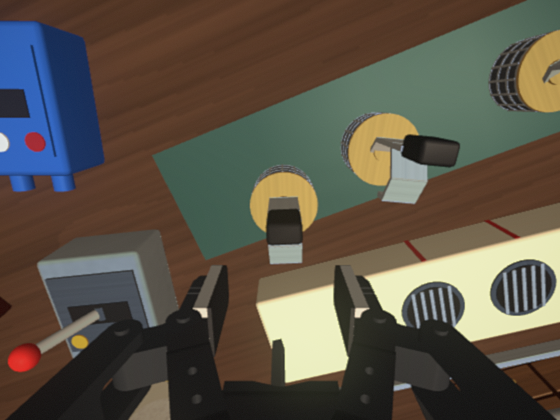

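Carrier3's handle block spans (270–302, 210–243), lined up between the fingers within about 2 mm. Descend and grip.

```bash

python3 -m inch '[0.05,0.05,1,0,0,0,0.2, 0,0,1,0,0,0,0.2, 0,0,1,0,0,0,0.2, 0,0,0.6,0,0,0,0.2, 0,0,0.5,0,0,0,0.2, 0,0,0,0,0,0,-1, 0,0,0,0,0,0,-1, 0,0,0,0,0,0,-1, 0,0,0,0,0,0,-1, 0,0,0,0,0,0,-1]'
python3 -m inch '[0,0,-0.5,0,0,0,-1, 0,0,-1,0,0,0,-1, 0,0,-1,0,0,0,-1, 0,0,-1,0,0,0,-1, 0,0,-1,0,0,0,-1, 0,0,-1,0,0,0,-1, 0,0,-1,0,0,0,-1, 0,0,-1,0,0,0,-1, 0,0,-0.5,0,0,0,-1, 0,0,0,0,0,0,-1]'
python3 -c "
from h import *
h=dry(-.024-.09,-.15); go(h[0],h[1],.335,np.pi-.0886)"
```

```text
t: 6.5
tool_pos: [0.4696, -0.1452, 0.1926]
tcp_rot: [-3.142, 0.001, 2.769]
wrist_force: [-0.6, -0.2, 1.2]
gripper_width: 0.0229
gripper_force: 60.3
t: 7.5
tool_pos: [0.4699, -0.1454, 0.3538]
tcp_rot: [-3.141, 0.004, 2.769]
wrist_force: [-0.1, -0.9, -2.5]
gripper_width: 0.0231
gripper_force: 60.0
t 7.5 tcp [ 0.4699 -0.1454  0.3538] psi 2.769 F [-0.1 -0.9 -2.5] w 0.0231 gf 60.0
 turn -0.0452  shift x -2.04 y 0.73 z 0.94
```

```bash

python3 -m inch '[0,0,0,0,0,-0.0226,-1, 0,0,0,0,0,-0.0226,-1, -1,0.35,0.5,0,0,0,-1, -1,0.35,0.5,0,0,0,-1, 0,0,1,0,0,0,-1, 0,0,0,0,0,0,-1]' | head -3
python3 -c "
from h import *
h=dry(-.024,-.15); go(h[0],h[1],.3106,np.pi-.0886); f=shot('side','s1.png')
b=cv2.imread('pics/s1.png');cv2.imwrite('pics/s1c.png',cv2.resize(b[120:270,190:390],(800,600),interpolation=cv2.INTER_CUBIC))
T=np.load('pics/s1.npz')
for p in [(.0,-.15,.185),(-.09,-.15,.218)]: 
  d=dry(p[0],p[1]); print(proj(T['W'],T['k'],[d[0],d[1],p[2]]))"
```

```text
t: 8.1
tool_pos: [0.5083, -0.1336, 0.3077]
tcp_rot: [3.139, -0.008, 3.054]
t 8.1 tcp [ 0.5083 -0.1336  0.3077] psi 3.054 F [ 0.1  0.9 -2.2] w 0.0227 gf 60.0
 turn 0.0001  shift x -4.68 y -0.03 z -0.15
(np.float64(271.89332550108816), np.float64(165.478718100185))
(np.float64(290.96141768637835), np.float64(169.17500083871295))
```

View pics/s1c.png

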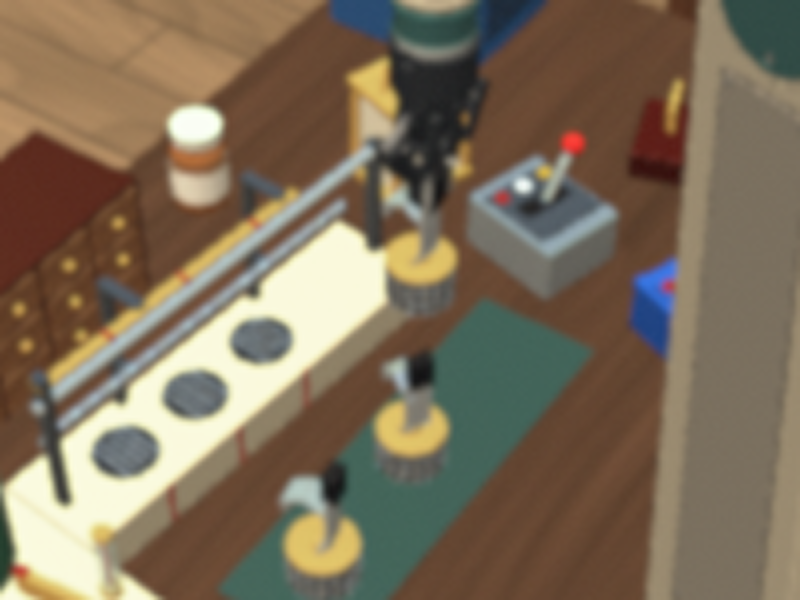

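Carrier3 hangs upright in the grip, with its saddle at (402,200) where predicted. Move it in over the rail and lower it gently.

```bash

python3 -m inch '[0,0,-0.2,0,0,0,-1, -1,0,0,0,0,0,-1, -1,0,0,0,0,0,-1, -1,0,0,0,0,0,-1, -1,0,0,0,0,0,-1, -0.65,0,0,0,0,0,-1, 0,0,0,0,0,0,-1]' | head -4
python3 -m inch '[0,0,0.4,0,0,0,-1, 0,0,0.4,0,0,0,-1, 0,0,0.4,0,0,0,-1, 0,0,0.2,0,0,0,-1, 0,0,0,0,0,0,-1]'
python3 -m inch '[0,0,0.15,0,0,0,-1, 0,0,0,0,0,0,-1]'|head -4
python3 -c "
from h import *
h=dry(-.024,-.15); go(h[0],h[1],.2776,np.pi-.0886)"
```

```text
t: 8.85
tool_pos: [0.6044, -0.1433, 0.3168]
tcp_rot: [-3.141, 0.002, 3.053]
wrist_force: [-0.2, -0.6, -2.1]
t: 9.35
tool_pos: [0.6019, -0.1426, 0.2865]
tcp_rot: [3.141, -0.003, 3.053]
wrist_force: [-0.8, 0.4, -1.8]
gripper_width: 0.0226
gripper_force: 60.0
t: 9.55
tool_pos: [0.6028, -0.1428, 0.2848]
tcp_rot: [-3.142, -0.0, 3.053]
wrist_force: [0.3, 0.4, -2.2]
t 9.6 tcp [ 0.6028 -0.1428  0.2848] psi 3.053 F [ 0.3  0.4 -2.2] w 0.0228 gf 60.0
 turn 0.0000  shift x 0.07 y 0.02 z 0.36
```

```bash

python3 -m inch '[0,0,0.2,0,0,0,-1, 0,0,0,0,0,0,-1, 0,0,0,0,0,0,-1]'|head -4
python3 -m inch '[0,0,0.1,0,0,0,-1, 0,0,0,0,0,0,-1, 0,0,0,0,0,0,-1]'|head -4
python3 -m inch '[0,0,0.1,0,0,0,-1, 0,0,0,0,0,0,-1, 0,0,0,0,0,0,-1]'|head -4
```

```text
t: 9.85
tool_pos: [0.6029, -0.1428, 0.2808]
tcp_rot: [3.142, -0.0, 3.053]
wrist_force: [-0.3, -0.6, -0.7]
t: 10.15
tool_pos: [0.6029, -0.1428, 0.2789]
tcp_rot: [-3.142, -0.0, 3.053]
wrist_force: [0.2, -0.0, -2.1]
t: 10.45
tool_pos: [0.6033, -0.1429, 0.2776]
tcp_rot: [-3.141, 0.001, 3.053]
wrist_force: [1.1, 0.9, 1.4]
```

```bash

python3 -m inch '[0,0,-0.1,0,0,0,-1, 0,0.7,0,0,0,0,-1, 0,0.7,0,0,0,0,-1, 0,0.7,0,0,0,0,-1, 0,0.7,0,0,0,0,-1, 0,0.7,0,0,0,0,-1, 0,0.7,0,0,0,0,-1, 0,0.7,0,0,0,0,-1, 0,0.7,0,0,0,0,-1, 0,0.7,0,0,0,0,-1, 0,0.7,0,0,0,0,-1, 0,0,0,0,0,0,-1]'|head -4
python3 -m inch '[0,0.7,0,0,0,0,-1, 0,0.7,0,0,0,0,-1, 0,0.7,0,0,0,0,-1, 0,0.7,0,0,0,0,-1, 0,0.7,0,0,0,0,-1, 0,0.7,0,0,0,0,-1, 0,0.7,0,0,0,0,-1, 0,0.7,0,0,0,0,-1, 0,0.7,0,0,0,0,-1, 0,0.7,0,0,0,0,-1, 0,0,0,0,0,0,-1]'|head -4
python3 -c "
from h import *
h=dry(-.024,.13); go(h[0],h[1],.2776,np.pi-.0886)"
```

```text
t: 11.65
tool_pos: [0.6154, -0.0014, 0.2789]
tcp_rot: [3.141, -0.0, 3.055]
wrist_force: [0.0, 0.4, -1.6]
t: 12.75
tool_pos: [0.628, 0.1382, 0.2791]
tcp_rot: [3.14, 0.001, 3.055]
wrist_force: [0.7, 1.1, -0.8]
t 12.8 tcp [0.628  0.1382 0.2791] psi 3.055 F [ 0.7  1.1 -0.8] w 0.0230 gf 60.2
 turn 0.0004  shift x 0.08 y -0.09 z 0.08
```

```bash

python3 -m inch '[0,-0.09,0.08,0,0,0,-1, 0,0,0,0,0,0,-0.5, 0,0,0,0,0,0,0, 0,0,0,0,0,0,0.2, 0,0,0,0,0,0,0.2, 0,0,0,0,0,0,0.2, 0,0,-0.5,0,0,0,0.2, 0,0,-1,0,0,0,0.2, 0,0,-1,0,0,0,0.2, 0,0,-1,0,0,0,0.2, 0,0,-0.5,0,0,0,0.2, 0,0,0,0,0,0,0.2]'
python3 -c "
from h import *
go(.453,-.0395,.33,np.pi-.46); f=shot('side','s2.png');g=shot('wrist','w3.png')
a=cv2.imread('pics/s2.png')[140:260,180:340];b=cv2.imread('pics/w3.png')
cv2.imwrite('pics/m2.png',np.hstack([cv2.resize(a,(400,300),interpolation=cv2.INTER_CUBIC),cv2.resize(b,(400,300))]))"
```

```text
t: 13.95
tool_pos: [0.6284, 0.1344, 0.3598]
tcp_rot: [3.141, 0.004, 3.053]
wrist_force: [0.1, 0.8, 0.5]
gripper_width: 0.0514
gripper_force: 0.0
t 13.9 tcp [0.6284 0.1344 0.3598] psi 3.053 F [0.1 0.8 0.5] w 0.0514 gf 0.0
 turn 0.0591  shift x 4.00 y -11.68 z 1.49
```

View pics/m2.png

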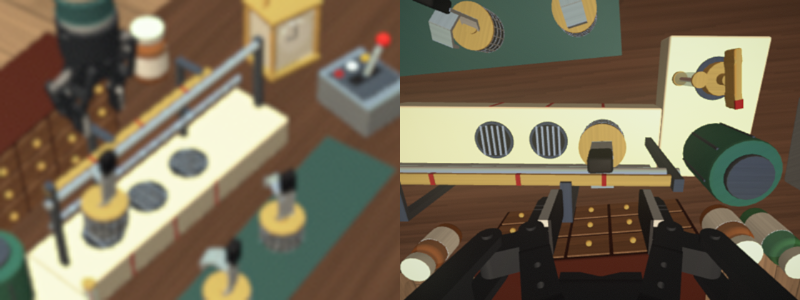

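Carrier hangs at mark3, with its handle at (600,160) in line with the red mark at (604,180). Next is the middle carrier.

```bash

python3 -m inch '[0,0,0,0,0,0.0197,0.2, 0,0,0,0,0,0.0197,0.2, 0,0,0,0,0,0.0197,0.2, 0.5,-1,0,0,0,0,0.2, 0.5,-1,0,0,0,0,0.2, 0.5,-1,0,0,0,0,0.2, 0.5,-1,0,0,0,0,0.2, 0.5,-1,0,0,0,0,0.2, 0.5,-1,0,0,0,0,0.2, 0.5,-1,0,0,0,0,0.2, 0.5,-1,0,0,0,0,0.2]'|head -2
python3 -m inch '[0,-1,0,0,0,0,0.2, 0,-1,0.5,0,0,0,0.2, 0,-1,1,0,0,0,0.2, 0,-0.68,1,0,0,0,0.2, 0,0,1,0,0,0,0.2, 0,0,1,0,0,0,0.2, 0,0,0,0,0,0,0.2]'|head -2
python3 -c "
from h import *
go(.453,-.0395,.1926,np.pi-.46); f=shot('wrist','w4.png')
for p in [(.4637,-.0448,.042),(.453,-.0395,.147),(.453,-.0395,.113)]: print(proj(*load('w4'),p))"
```

```text
t: 15.15
tool_pos: [0.4832, 0.026, 0.3556]
t: 15.85
tool_pos: [0.4491, -0.0391, 0.2633]
t 15.8 tcp [ 0.4491 -0.0391  0.2633] psi 2.681 F [-0.8 -0.2  0.2] w 0.0513 gf 0.0
 turn -0.0000  shift x -0.19 y 0.07 z 3.53
(np.float64(282.247545205103), np.float64(214.44416845589055))
(np.float64(282.7670302892809), np.float64(249.4226593424696))
(np.float64(282.5587015660001), np.float64(229.79469852339184))
```

View pics/w4.png

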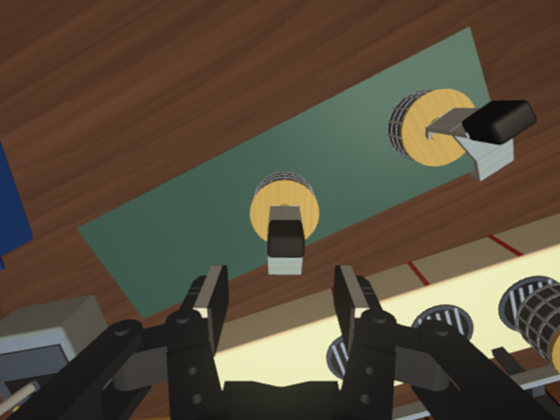

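Second carrier: lid at (285,211) and handle at (286,238), aligned with the fingers. Grip it, lift it and carry it to loading.

```bash

python3 -m inch '[-0.1,0.1,1,0,0,0,0.2, 0,0,1,0,0,0,0.2, 0,0,1,0,0,0,0.2, 0,0,0.53,0,0,0,0.2, 0,0,0,0,0,0,0.2, 0,0,0,0,0,0,-1, 0,0,0,0,0,0,-1, 0,0,0,0,0,0,-1, 0,0,0,0,0,0,-1, 0,0,0,0,0,0,-1]'
python3 -m inch '[0,0,-0.5,0,0,0,-1, 0,0,-1,0,0,0,-1, 0,0,-1,0,0,0,-1, 0,0,-1,0,0,0,-1, 0,0,-1,0,0,0,-1, 0,0,-1,0,0,0,-1, 0,0,-1,0,0,0,-1, 0,0,-1,0,0,0,-1, 0,0,-0.5,0,0,0,-1, 0,0,0,0,0,-0.02,-1, 0,0,0,0,0,-0.02,-1, 0,0,0,0,0,-0.02,-1]'
python3 -c "
from h import *
h=dry(-.024-.09,-.15); go(h[0],h[1],.312,np.pi-.0886)"
```

```text
t: 16.9
tool_pos: [0.4559, -0.039, 0.1982]
tcp_rot: [3.141, 0.003, 2.682]
wrist_force: [-0.8, -1.1, 6.4]
gripper_width: 0.0228
gripper_force: 59.7
t: 18.1
tool_pos: [0.4543, -0.0385, 0.3562]
tcp_rot: [3.141, -0.001, 3.064]
wrist_force: [-0.7, -1.0, -1.7]
gripper_width: 0.0228
gripper_force: 59.0
t 18.1 tcp [ 0.4543 -0.0385  0.3562] psi 3.064 F [-0.7 -1.  -1.7] w 0.0228 gf 59.0
 turn 0.0018  shift x -3.29 y -4.52 z 2.21
```

```bash

python3 -m inch '[0,-1,0,0,0,0.0018,-1, 0,-1,0,0,0,0,-1, 0,-1,0,0,0,0,-1, -0.3,-1,0,0,0,0,-1, -1,-0.52,0.5,0,0,0,-1, -1,0,0.7,0,0,0,-1, -1,0,0.8,0,0,0,-1, 0,0,0,0,0,0,-1]'|head -4
python3 -c "
from h import *
h=dry(-.024,-.15); go(h[0],h[1],.316,np.pi-.0886)"
```

```text
t: 18.9
tool_pos: [0.5126, -0.1348, 0.3135]
tcp_rot: [3.14, -0.004, 3.048]
wrist_force: [-0.5, -0.3, -1.4]
t 18.9 tcp [ 0.5126 -0.1348  0.3135] psi 3.048 F [-0.5 -0.3 -1.4] w 0.0229 gf 59.2
 turn -0.0009  shift x -4.46 y 0.02 z -0.12
```

```bash

python3 -m inch '[0,0,-0.12,0,0,-0.0009,-1, -1,0,0,0,0,0,-1, -1,0,0,0,0,0,-1, -1,0,0,0,0,0,-1, -1,0,0,0,0,0,-1, -0.45,0,0,0,0,0,-1, 0,0,0.4,0,0,0,-1, 0,0,0.4,0,0,0,-1, 0,0,0.4,0,0,0,-1, 0,0,0,0,0,0,-1, 0,0,0,0,0,0,-1]' | head -4
python3 -m inch '[0,0,0.15,0,0,0,-1, 0,0,0,0,0,0,-1, 0,0,0,0,0,0,-1]'|head -4
python3 -m inch '[0,0,0.1,0,0,0,-1, 0,0,0,0,0,0,-1, 0,0,0,0,0,0,-1]'|head -4
python3 -m inch '[0,0,0.1,0,0,0,-1, 0,0,0,0,0,0,-1, 0,0,0,0,0,0,-1]'|head -4
python3 -c "
from h import *
h=dry(-.024,-.15); go(h[0],h[1],.28,np.pi-.0886)"
```

```text
t: 20.0
tool_pos: [0.6, -0.1426, 0.2946]
tcp_rot: [3.141, -0.001, 3.053]
wrist_force: [1.3, 0.4, -1.5]
t: 20.3
tool_pos: [0.601, -0.1428, 0.2923]
tcp_rot: [-3.142, 0.0, 3.053]
wrist_force: [-0.0, -0.2, -1.3]
t: 20.6
tool_pos: [0.6009, -0.1427, 0.29]
tcp_rot: [3.142, -0.0, 3.053]
wrist_force: [-0.6, 0.2, -2.6]
t: 20.9
tool_pos: [0.6008, -0.1427, 0.2879]
tcp_rot: [3.141, -0.0, 3.053]
wrist_force: [0.2, -0.2, -1.1]
t 20.9 tcp [ 0.6008 -0.1427  0.2879] psi 3.053 F [ 0.2 -0.2 -1.1] w 0.0228 gf 59.2
 turn 0.0000  shift x -0.03 y 0.02 z 0.40
```

```bash

python3 -m inch '[0,0,0.1,0,0,0,-1, 0,0,0,0,0,0,-1, 0,0,0,0,0,0,-1]'|sed -n '2p;4p'
python3 -m inch '[0,0,0.07,0,0,0,-1, 0,0,0,0,0,0,-1, 0,0,0,0,0,0,-1]'|sed -n '2p;4p'
python3 -m inch '[0,0,0.07,0,0,0,-1, 0,0,0,0,0,0,-1, 0,0,0,0,0,0,-1]'|sed -n '2p;4p'
python3 -m inch '[0,0,0.07,0,0,0,-1, 0,0,0,0,0,0,-1, 0,0,0,0,0,0,-1]'|sed -n '2p;4p'
```

```text
tool_pos: [0.6008, -0.1427, 0.286]
wrist_force: [-0.2, -0.2, -2.0]
tool_pos: [0.6013, -0.1428, 0.285]
wrist_force: [0.8, -0.4, -0.6]
tool_pos: [0.6017, -0.1429, 0.2843]
wrist_force: [0.5, 0.3, 3.2]
tool_pos: [0.6022, -0.1431, 0.2838]
wrist_force: [1.5, 0.7, 6.1]
```

```bash

python3 -m inch '[0,0,-0.1,0,0,0,-1, 0,0.7,0,0,0,0,-1, 0,0.7,0,0,0,0,-1, 0,0.7,0,0,0,0,-1, 0,0.7,0,0,0,0,-1, 0,0.7,0,0,0,0,-1, 0,0.7,0,0,0,0,-1, 0,0.7,0,0,0,0,-1, 0,0.7,0,0,0,0,-1, 0,0.7,0,0,0,0,-1, 0,0.7,0,0,0,0,-1, 0,0,0,0,0,0,-1]'|sed -n '2p;4p'
python3 -m inch '[0,0.7,0,0,0,0,-1, 0,0.7,0,0,0,0,-1, 0,0.7,0,0,0,0,-1, 0,0.4,0,0,0,0,-1, 0,0,0,0,0,0,-1, 0,0,0,0,0,0,-1]'|sed -n '2p;4p'
python3 -c "
from h import *
h=dry(-.024,.04); go(h[0],h[1],.2838,np.pi-.0886)"
```

```text
tool_pos: [0.6141, -0.0003, 0.2848]
wrist_force: [3.9, 0.8, 5.2]
tool_pos: [0.6185, 0.0483, 0.2849]
wrist_force: [3.4, -0.0, 5.0]
t 23.9 tcp [0.6185 0.0483 0.2849] psi 3.055 F [ 3.4 -0.   5. ] w 0.0226 gf 60.1
 turn 0.0003  shift x 0.00 y -0.07 z 0.06
```

```bash

python3 -m inch '[0,-0.07,0,0,0,0,-1, 0,0,0,0,0,0,-0.5, 0,0,0,0,0,0,0, 0,0,0,0,0,0,0.2, 0,0,0,0,0,0,0.2, 0,0,0,0,0,0,0.2, 0,0,-0.5,0,0,0,0.2, 0,0,-1,0,0,0,0.2, 0,0,-1,0,0,0,0.2, 0,0,-1,0,0,0,0.2, 0,0,-0.5,0,0,0,0.2, 0,0,0,0,0,0,0.2]'|sed -n '2p;4p'
python3 -c "
from h import *
c,s=np.cos(.1944),np.sin(.1944)
h=[.4528-.012*c,.111-.012*s]; print(h)
go(*h,.33,np.pi+.1944); f=shot('side','s3.png');g=shot('top','t3.png')
a=cv2.imread('pics/s3.png')[160:280,180:340];b=cv2.imread('pics/t3.png')[140:260,180:340]
cv2.imwrite('pics/m3.png',np.hstack([cv2.resize(q,(400,300),interpolation=cv2.INTER_CUBIC) for q in(a,b)]))"
```

```text
tool_pos: [0.6184, 0.0451, 0.3663]
wrist_force: [-0.8, 1.2, 0.2]
[np.float64(0.4410260349654999), np.float64(0.10868186554178358)]
t 25.1 tcp [0.6184 0.0451 0.3663] psi 3.053 F [-0.8  1.2  0.2] w 0.0509 gf 0.0
 turn -0.0450  shift x 8.09 y 4.83 z 1.82
```

View pics/m3.png

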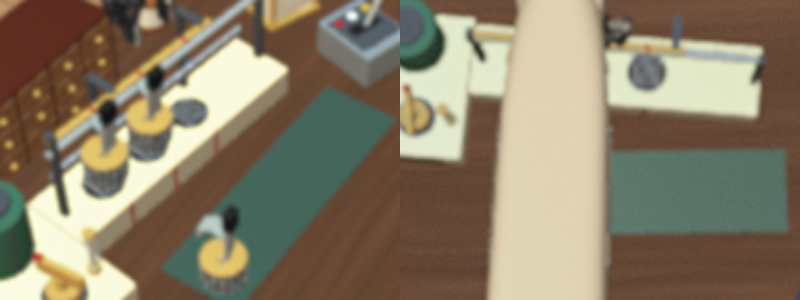

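Both hang well under their marks. The last carrier's lid is now at side (269,262), where it was (270.5,257), so it was knocked towards the robot. I'll refit it.

```bash

python3 - <<'E'
from fit import *
q=lambda u,v:(S,180+u/2.5,160+v/2.5)
p,r=fit([((0,0,.042),q(223,255)),((-.012,0,.130),q(230,219)),((.020,0,.106),q(208,224))],[.44,.11,.2]);print(p,r)
c,s=np.cos(p[2]),np.sin(p[2])
go(p[0]-.012*c,p[1]-.012*s,.33,np.pi+p[2])
E
```

```text
[0.43911175 0.13750726 0.27183664] [-0.   0.5  0.1 -0.3 -0.1 -0.2]
t 25.2 tcp [0.6174 0.0451 0.3635] psi 3.053 F [-0.  -0.3  0.2] w 0.0514 gf 0.0
 turn -0.0574  shift x 7.95 y 6.84 z 1.68
```

```bash

python3 -m inch '[0,0,0,0,0,-0.0191,0.2, 0,0,0,0,0,-0.0191,0.2, 0,0,0,0,0,-0.0191,0.2, 1,0.85,0,0,0,0,0.2, 1,0.85,0,0,0,0,0.2, 1,0.85,0,0,0,0,0.2, 1,0.85,0,0,0,0,0.2, 1,0.85,0,0,0,0,0.2, 1,0.85,0.6,0,0,0,0.2, 1,0.85,1,0,0,0,0.2, 0.95,0.9,1,0,0,0,0.2]'|head -2
python3 -m inch '[0,0,1,0,0,0,0.2, 0,0,1,0,0,0,0.2, 0,0,0,0,0,0,0.2, 0,0,0,0,0,0,0.2]'|head -2
python3 -c "
from h import *
p=[.4391,.1375,.2718];c,s=np.cos(p[2]),np.sin(p[2]);h=[p[0]-.012*c,p[1]-.012*s]
go(*h,.1926,np.pi+p[2]); f=shot('wrist','w5.png')
for q in [(*p[:2],.042),(*h,.147),(*h,.113)]: print(proj(*load('w5'),q))"
```

```text
t: 26.3
tool_pos: [0.426, 0.1346, 0.3102]
t: 26.7
tool_pos: [0.4269, 0.1343, 0.2711]
t 26.7 tcp [0.4269 0.1343 0.2711] psi -2.870 F [-0.6  0.2  0.7] w 0.0515 gf 0.0
 turn -0.0000  shift x -0.03 y -0.01 z 3.93
(np.float64(280.0700918946837), np.float64(207.2914019014631))
(np.float64(279.87219891660897), np.float64(238.60072608686562))
(np.float64(279.9514491549396), np.float64(220.65798380673388))
```

View pics/w5.png

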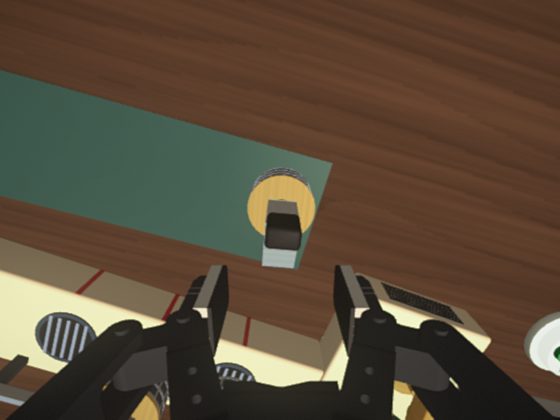

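Third carrier: lid at (281,206) and handle at (283,231), aligned. Grip, lift, turn.

```bash

python3 -m inch '[0,0.05,1,0,0,0,0.2, 0,0,1,0,0,0,0.2, 0,0,1,0,0,0,0.2, 0,0,0.65,0,0,0,0.2, 0,0,0.2,0,0,0,0.2, 0,0,0,0,0,0,0.2, 0,0,0,0,0,0,-1, 0,0,0,0,0,0,-1, 0,0,0,0,0,0,-1, 0,0,0,0,0,0,-1, 0,0,0,0,0,0,-1]'
python3 -m inch '[0,0,-0.5,0,0,0,-1, 0,0,-1,0,0,0,-1, 0,0,-1,0,0,0,-1, 0,0,-1,0,0,0,-1, 0,0,-1,0,0,0,-1, 0,0,-1,0,0,0,-1, 0,0,-1,0,0,0,-1, 0,0,-1,0,0,0,-1, 0,0,-0.5,0,0,0.018,-1, 0,0,0,0,0,0.02,-1, 0,0,0,0,0,0.02,-1, 0,0,0,0,0,0,-1]'
python3 -c "
from h import *
h=dry(-.024-.11,-.15); go(h[0],h[1],.316,np.pi-.0886)"
```

```text
t: 27.85
tool_pos: [0.4282, 0.1356, 0.1963]
tcp_rot: [-3.141, 0.002, -2.87]
wrist_force: [-2.0, 0.5, 5.8]
gripper_width: 0.0225
gripper_force: 59.1
t: 29.05
tool_pos: [0.427, 0.1353, 0.3551]
tcp_rot: [-3.141, -0.0, 3.049]
wrist_force: [1.0, 0.9, -1.6]
gripper_width: 0.0234
gripper_force: 59.0
t 29.1 tcp [0.427  0.1353 0.3551] psi 3.049 F [ 1.   0.9 -1.6] w 0.0234 gf 59.0
 turn -0.0006  shift x -4.42 y -13.06 z 1.95
```

```bash

python3 -m inch '[-0.3,-1,0,0,0,-0.0006,-1, -0.3,-1,0,0,0,0,-1, -0.3,-1,0,0,0,0,-1, -0.3,-1,0,0,0,0,-1, -0.3,-1,0,0,0,0,-1, -0.3,-1,0,0,0,0,-1, -0.3,-1,0,0,0,0,-1, -0.3,-1,0,0,0,0,-1, -0.3,-1,0,0,0,0,-1, -0.4,-1,0,0,0,0,-1, -0.4,-1,0,0,0,0,-1, -0.4,-1,0,0,0,0,-1]'|sed -n '2p;4p'
python3 -m inch '[-0.5,-1,0,0,0,0,-1, 0,0,0.6,0,0,0,-1, 0,0,0.7,0,0,0,-1, 0,0,0.6,0,0,0,-1, 0,0,0,0,0,0,-1]'|sed -n '2p;4p'
python3 -c "
from h import *
h=dry(-.024,-.15); go(h[0],h[1],.316,np.pi-.0886)"
```

```text
tool_pos: [0.4835, -0.1114, 0.3547]
wrist_force: [0.3, -0.0, -2.6]
tool_pos: [0.4898, -0.13, 0.3138]
wrist_force: [-0.3, 0.3, -2.6]
t 30.8 tcp [ 0.4898 -0.13    0.3138] psi 3.054 F [-0.3  0.3 -2.6] w 0.0230 gf 59.3
 turn 0.0002  shift x -5.62 y -0.12 z -0.11
```

```bash

python3 -m inch '[0,-0.12,-0.11,0,0,0,-1, -1,0,0,0,0,0,-1, -1,0,0,0,0,0,-1, -1,0,0,0,0,0,-1, -1,0,0,0,0,0,-1, -1,0,0,0,0,0,-1, -0.6,0,0,0,0,0,-1, 0,0,0.5,0,0,0,-1, 0,0,0.5,0,0,0,-1, 0,0,0.45,0,0,0,-1, 0,0,0,0,0,0,-1, 0,0,0,0,0,0,-1]'|sed -n '2p;4p'
python3 -m inch '[0,0,0.07,0,0,0,-1, 0,0,0,0,0,0,-1, 0,0,0,0,0,0,-1]'|sed -n '2p;4p'
python3 -m inch '[0,0,0.07,0,0,0,-1, 0,0,0,0,0,0,-1, 0,0,0,0,0,0,-1]'|sed -n '2p;4p'
python3 -m inch '[0,0,0.07,0,0,0,-1, 0,0,0,0,0,0,-1, 0,0,0,0,0,0,-1]'|sed -n '2p;4p'
python3 -c "
from h import *
h=dry(-.024,-.15); go(h[0],h[1],.2835,np.pi-.0886)"
```

```text
tool_pos: [0.6052, -0.1451, 0.305]
wrist_force: [-13.5, 3.0, 45.5]
tool_pos: [0.6052, -0.1451, 0.3049]
wrist_force: [-16.1, 2.9, 50.0]
tool_pos: [0.6052, -0.1451, 0.3049]
wrist_force: [-17.7, 3.9, 55.6]
tool_pos: [0.6051, -0.1451, 0.3049]
wrist_force: [-20.4, 4.4, 60.8]
t 32.9 tcp [ 0.6051 -0.1451  0.3049] psi 3.053 F [-20.4   4.4  60.8] w 0.0229 gf 68.3
 turn 0.0000  shift x 0.19 y 0.12 z 1.07
```

The lip is pressing on the rail 20 mm too high. Back off upward and look.

```bash

python3 -m inch '[0,0,-0.5,0,0,0,-1, 0,0,-0.7,0,0,0,-1, 0,0,-0.5,0,0,0,-1, 0,0,0,0,0,0,-1, 0,0,0,0,0,0,-1]'
python3 -c "
from h import *
go(.6,-.142,.316,np.pi-.0886); f=shot('side','s4.png');g=shot('wrist','w6.png')
a=cv2.imread('pics/s4.png')[120:240,220:380];b=cv2.imread('pics/w6.png')
cv2.imwrite('pics/m4.png',np.hstack([cv2.resize(a,(400,300),interpolation=cv2.INTER_CUBIC),cv2.resize(b,(400,300))]))"
```

```text
t: 33.35
tool_pos: [0.6026, -0.1436, 0.3182]
tcp_rot: [3.141, -0.003, 3.053]
wrist_force: [-0.2, -0.6, -2.6]
gripper_width: 0.0229
gripper_force: 60.1
t 33.4 tcp [ 0.6026 -0.1436  0.3182] psi 3.053 F [-0.2 -0.6 -2.6] w 0.0229 gf 60.1
 turn -0.0001  shift x 0.13 y 0.07 z 0.11
```

View pics/m4.png

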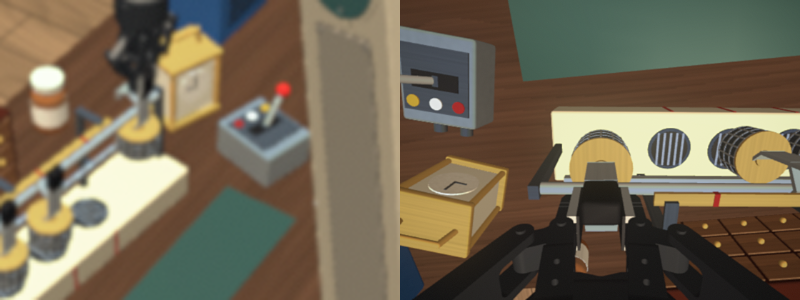

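```bash

python3 - <<'E'
from h import *
S=load('s4');W=load('w6')
P=np.load('dryer.npy');c,s=np.cos(P[2]),np.sin(P[2])
inv=lambda p:np.round([c*(p[0]-P[0])+s*(p[1]-P[1]),-s*(p[0]-P[0])+c*(p[1]-P[1]),p[2]],4)
T,o=tool();print("tcp dry",inv(T[:3,3]))
for n,C in(('s4',S),('w6',W)):
    im=cv2.imread(f'pics/{n}.png');h=cv2.cvtColor(im,cv2.COLOR_BGR2HSV)
    m=cv2.inRange(h,(13,90,120),(28,200,255));cnt,_=cv2.findContours(m,0,1)
    for q in cnt:
        if cv2.contourArea(q)>120:
            (u,v),a,g=cv2.fitEllipse(cv2.convexHull(q)) if len(cv2.convexHull(q))>4 else ((0,0),0,0)
            print(n,round(u),round(v),np.round(a),inv(atz(*C,u,v,.1625)))
print(tri([(*S,276,174.8),(*W,283,221)]), inv(tri([(*S,276,174.8),(*W,283,221)])))
E
```

```text
tcp dry [-0.023  -0.1511  0.3178]
s4 203 272 [19. 24.] [-0.1377  0.3353  0.1625]
s4 221 221 [15. 20.] [-0.0327  0.1526  0.1625]
s4 239 206 [16. 19.] [-0.0312  0.0638  0.1625]
s4 229 192 [ 8. 87.] [0.0424 0.0348 0.1625]
s4 285 154 [41. 56.] [ 0.0207 -0.2549  0.1625]
s4 56 157 [  9. 176.] [0.6828 0.3234 0.1625]
s4 334 107 [12. 34.] [ 0.0608 -0.637   0.1625]
s4 517 334 [105. 662.] [-0.9519 -0.0691  0.1625]
s4 168 207 [269. 562.] [0.1518 0.2247 0.1625]
w6 174 412 [13. 32.] [ 0.1617 -0.2483  0.1625]
w6 503 280 [ 20. 207.] [0.0261 0.0235 0.1625]
w6 398 278 [44. 87.] [ 0.024  -0.0592  0.1625]
w6 70 289 [138. 178.] [ 0.0341 -0.317   0.1625]
w6 281 232 [78. 90.] [-0.0149 -0.1506  0.1625]
w6 508 220 [70. 83.] [-0.0238  0.0165  0.1625]
w6 18 140 [16. 19.] [-0.0817 -0.3289  0.1625]
[ 0.60596487 -0.1417793   0.15083713] [-0.0196 -0.149   0.1508]
```

```bash

python3 -c "
from h import *
a=cv2.imread('pics/s4.png')[125:195,245:305];b=cv2.imread('pics/w6.png')[170:310,220:340]
cv2.imwrite('pics/m5.png',np.hstack([cv2.resize(q,(400,467),interpolation=cv2.INTER_CUBIC) for q in (a,b)]))"
```

```text
(no output)
```

View pics/m5.png

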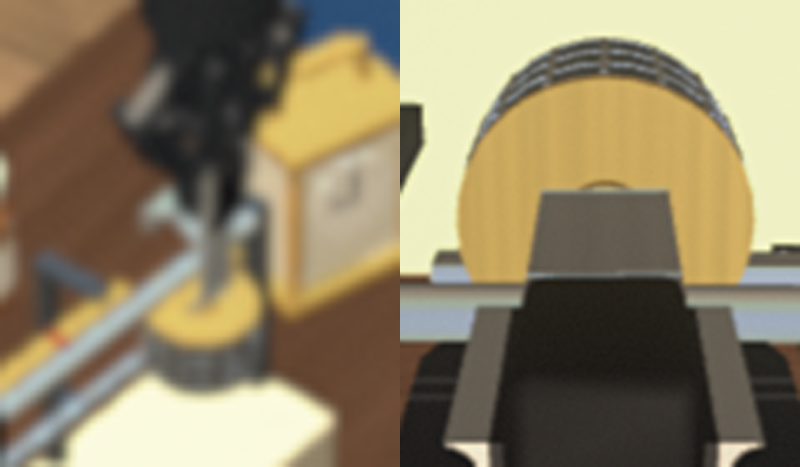

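```bash

python3 - <<'E'
from h import *
S=load('s4');W,k=load('w6');P=np.load('dryer.npy');c,s=np.cos(P[2]),np.sin(P[2])
inv=lambda p:np.round([c*(p[0]-P[0])+s*(p[1]-P[1]),-s*(p[0]-P[0])+c*(p[1]-P[1]),p[2]],4)
def dep(u,v,w,mm):
    u=220+(u-400)/3.3333;v=170+v/3.3333;Z=k[0]*mm/(w/3.3333)
    return inv((W@np.array([(u-k[2])/k[0]*Z,-(v-k[3])/k[1]*Z,-Z,1]))[:3])
print(k)
print("lid",dep(605,215,294,.064),inv(tri([(*S,275.9,171.2),(W,k,281.5,234.5)])))
print("strip foot",dep(604,190,131,.026),"handle base",dep(604,278,157,.026))
print("saddle tip", [inv(atz(*S,269,155.75,z)) for z in (.21,.22)])
# nominal predictions in both images (dry frame hook h)
R2=lambda x,y,z:[*dry(x,y),z]
for hz in(.2105,.2205):
  for dx,n in((-.012,'lid'),):
    print(hz,n,proj(*S,R2(-.0+dx,-.151,hz-.058)),proj(W,k,R2(dx,-.151,hz-.058)), 'saddle tip',proj(*S,R2(.018,-.151,hz-.01)))
E
```

```text
[325.85214316 325.85214316 280.65674702 212.52671135]
lid [-0.015  -0.15    0.1684] [-0.0163 -0.1507  0.1668]
strip foot [-0.0276 -0.1503  0.1862] handle base [-0.0265 -0.1504  0.2241]
saddle tip [array([ 0.0247, -0.1631,  0.21  ]), array([ 0.0168, -0.1542,  0.22  ])]
0.2105 lid (np.float64(274.6479354749828), np.float64(173.25729382348865)) (np.float64(280.1913333296767), np.float64(230.28925159235604)) saddle tip (np.float64(268.293494382454), np.float64(160.1097626089574))
0.2205 lid (np.float64(274.61603160130244), np.float64(171.26426011317926)) (np.float64(280.1885874369394), np.float64(235.21373809321142)) saddle tip (np.float64(268.23349936286064), np.float64(158.03317459139748))
```

Measured: carrier upright, hook about 3.5 mm in front of the rail and 92.5 mm below the TCP. So most likely the basket had landed on the backstop bar, because the TCP was 3 mm too far in. Retry 2 mm nearer the robot, lowering in checked steps.

```bash

python3 -m inch '[0.1,0,0,0,0,0,-1, 0,0,0.4,0,0,0,-1, 0,0,0.3,0,0,0,-1, 0,0,0,0,0,0,-1, 0,0,0,0,0,0,-1]'|sed -n '2p;4p'
```

```text
tool_pos: [0.6009, -0.1435, 0.3053]
wrist_force: [0.7, 0.3, -1.9]
```

```bash

python3 -m inch '[0,0,0.1,0,0,0,-1, 0,0,0,0,0,0,-1]'|sed -n '2p;4p'
python3 -m inch '[0,0,0.1,0,0,0,-1, 0,0,0,0,0,0,-1]'|sed -n '2p;4p'
python3 -m inch '[0,0,0.1,0,0,0,-1, 0,0,0,0,0,0,-1]'|sed -n '2p;4p'
```

```text
tool_pos: [0.6012, -0.1436, 0.3039]
wrist_force: [0.5, 0.4, -1.1]
tool_pos: [0.6011, -0.1436, 0.3017]
wrist_force: [0.2, -0.7, -2.1]
tool_pos: [0.601, -0.1435, 0.2996]
wrist_force: [0.4, 0.8, -2.3]
```

Free now. Continue to the saddle contact, expected at about 0.278–0.28.

```bash

python3 -m inch '[0,0,0.25,0,0,0,-1, 0,0,0.25,0,0,0,-1, 0,0,0,0,0,0,-1]'|sed -n '2p;4p'
python3 -m inch '[0,0,0.2,0,0,0,-1, 0,0,0,0,0,0,-1, 0,0,0,0,0,0,-1]'|sed -n '2p;4p'
```

```text
tool_pos: [0.6005, -0.1434, 0.2886]
wrist_force: [0.2, -0.0, -1.8]
tool_pos: [0.6011, -0.1436, 0.2858]
wrist_force: [-0.1, -0.2, -1.9]
```

```bash

python3 -m inch '[0,0,0.07,0,0,0,-1, 0,0,0,0,0,0,-1, 0,0,0,0,0,0,-1]'|sed -n '2p;4p'
python3 -m inch '[0,0,0.07,0,0,0,-1, 0,0,0,0,0,0,-1, 0,0,0,0,0,0,-1]'|sed -n '2p;4p'
python3 -m inch '[0,0,0.07,0,0,0,-1, 0,0,0,0,0,0,-1, 0,0,0,0,0,0,-1]'|sed -n '2p;4p'
```

```text
tool_pos: [0.6012, -0.1436, 0.2846]
wrist_force: [0.5, 0.1, -2.0]
tool_pos: [0.6011, -0.1435, 0.2831]
wrist_force: [-0.1, -1.1, -2.2]
tool_pos: [0.6011, -0.1435, 0.2816]
wrist_force: [-0.5, -0.2, -2.5]
```

```bash

python3 -m inch '[0,0,0.07,0,0,0,-1, 0,0,0,0,0,0,-1, 0,0,0,0,0,0,-1]'|sed -n '2p;4p'
python3 -m inch '[0,0,0.07,0,0,0,-1, 0,0,0,0,0,0,-1, 0,0,0,0,0,0,-1]'|sed -n '2p;4p'
python3 -m inch '[0,0,0.07,0,0,0,-1, 0,0,0,0,0,0,-1, 0,0,0,0,0,0,-1]'|sed -n '2p;4p'
```

```text
tool_pos: [0.6011, -0.1435, 0.2802]
wrist_force: [1.2, 0.1, -1.0]
tool_pos: [0.6011, -0.1436, 0.2788]
wrist_force: [0.9, 0.2, -2.1]
tool_pos: [0.6015, -0.1436, 0.2778]
wrist_force: [0.5, -0.0, -0.8]
```

```bash

python3 -m inch '[0,0,0.05,0,0,0,-1, 0,0,0,0,0,0,-1, 0,0,0,0,0,0,-1]'|sed -n '2p;4p'
python3 -m inch '[0,0,0.05,0,0,0,-1, 0,0,0,0,0,0,-1, 0,0,0,0,0,0,-1]'|sed -n '2p;4p'
python3 -c "
from h import *
h=dry(-.024,-.05); go(h[0],h[1],.2776,np.pi-.0886)"
```

```text
tool_pos: [0.6018, -0.1437, 0.2773]
wrist_force: [0.7, 0.9, 2.0]
tool_pos: [0.6021, -0.1438, 0.2769]
wrist_force: [0.9, 0.5, 5.4]
t 37.5 tcp [ 0.6021 -0.1438  0.2769] psi 3.053 F [0.9 0.5 5.4] w 0.0229 gf 61.0
 turn -0.0001  shift x 0.04 y 5.07 z -0.03
```

Seated at 0.2775. Lift 1.5 mm, slide 101 mm and release.

```bash

python3 -m inch '[0,0,-0.08,0,0,0,-1, 0,0.7,0,0,0,0,-1, 0,0.7,0,0,0,0,-1, 0,0.7,0,0,0,0,-1, 0,0.7,0,0,0,0,-1, 0,0.7,0,0,0,0,-1, 0,0.7,0,0,0,0,-1, 0,0.7,0,0,0,0,-1, 0,0.15,0,0,0,0,-1, 0,0,0,0,0,0,-1, 0,0,0,0,0,0,-1]'|sed -n '2p;4p'
python3 -c "
from h import *
h=dry(-.024,-.05); go(h[0],h[1],.2776,np.pi-.0886)"
```

```text
tool_pos: [0.6107, -0.0418, 0.2776]
wrist_force: [4.0, -0.7, 5.1]
t 38.6 tcp [ 0.6107 -0.0418  0.2776] psi 3.054 F [ 4.  -0.7  5.1] w 0.0227 gf 61.0
 turn 0.0001  shift x 0.01 y -0.05 z 0.00
```

```bash

python3 -m inch '[0,-0.05,0,0,0,0,-1, 0,0,0,0,0,0,-0.5, 0,0,0,0,0,0,0, 0,0,0,0,0,0,0.2, 0,0,0,0,0,0,0.2, 0,0,0,0,0,0,0.2, 0,0,-0.5,0,0,0,0.2, 0,0,-1,0,0,0,0.2, 0,0,-1,0,0,0,0.2, 0,0,-1,0,0,0,0.2, 0,0,-1,0,0,0,0.2, 0,0,0,0,0,0,0.2]'|sed -n '2p;4p'
python3 - <<'E'
from h import *
go(.569,.314,.30,np.pi+.17)
f=shot('side','s5.png');W,k=load('s5')
h=cv2.cvtColor(cv2.imread('pics/s5.png'),cv2.COLOR_BGR2HSV)
m=cv2.inRange(h,(13,90,120),(28,200,255));n,l,st,ce=cv2.connectedComponentsWithStats(m)
for i in range(1,n):
    if 60<st[i,4]<700: print(st[i],ce[i].round(1))
for y in(-.05,.04,.13): print(y,np.round(proj(W,k,[*dry(-.012,y),.127]),1))
E
```

```text
tool_pos: [0.6115, -0.0442, 0.3714]
wrist_force: [0.4, -0.2, 0.4]
t 39.9 tcp [ 0.6115 -0.0442  0.3714] psi 3.052 F [ 0.4 -0.2  0.4] w 0.0515 gf 0.0
 turn -0.0412  shift x -0.94 y 18.01 z 3.57
[266  95   6  27 109] [268.8 107.2]
[328  98  20  28 307] [337.6 108.2]
[276 130  34  43 683] [292.6 147.4]
[231 156  16  10  72] [239.  159.9]
[495 159  14  20 114] [501.5 170.2]
[202 166  63  50 312] [231.5 190.9]
[247 186  18  14 176] [255.3 193.1]
[229 198  20  16 198] [238.4 206.5]
[211 214  21  15 200] [220.7 221.4]
[193 262  21  22 252] [204.  273.4]
-0.05 [256.9 192.7]
0.04 [240.  206.4]
0.13 [222.1 221. ]
```

All three lids are at the predicted places to about 1.5 px, with the same offset for each. Go above the wing with fingers at about 35 mm.

```bash

python3 -m inch '[0,0,0,0,0,-0.0206,-0.2, 0,0,0,0,0,-0.0206,-0.2, 0,1,0,0,0,0,-0.2, 0,1,0,0,0,0,-0.2, 0,1,0,0,0,0,-0.2, 0,1,0,0,0,0,-0.2, 0,1,0,0,0,0,-0.2, 0,1,0,0,0,0,-0.2, 0,1,0,0,0,0,-0.2, 0,1,0,0,0,0,-0.2, -0.5,1,0,0,0,0,-0.2, -0.44,1,0,0,0,0,-0.2]'|sed -n '2p'
python3 -m inch '[0,1,0,0,0,0,-0.2, 0,1,0,0,0,0,-0.2, 0,1,0,0,0,0,-0.2, 0,1,0,0,0,0,-0.2, 0,1,0,0,0,0,-0.2, 0,1,0,0,0,0,-0.2, 0,1,0,0,0,0,-0.2, 0,1,0,0,0,0,-0.2, 0,0,1,0,0,0,-0.2, 0,0,1,0,0,0,-0.2, 0,0,1,0,0,0,-0.2, 0,0,0,0,0,0,-0.2]'|sed -n '2p'
python3 -c "
from h import *
go(.569,.314,.25,np.pi+.17); shot('wrist','w7.png')
b=cv2.imread('pics/w7.png');cv2.imwrite('pics/w7c.png',cv2.resize(b[120:420,110:510],(800,600),interpolation=cv2.INTER_CUBIC))
W=load('w7')
for q in [(.569,.314,.121),(.564,.259,.135)]: print(proj(*W,q))"
```

```text
tool_pos: [0.5941, 0.1571, 0.3655]
tool_pos: [0.5653, 0.3131, 0.3019]
t 42.3 tcp [0.5653 0.3131 0.3019] psi -2.972 F [ 0.2 -0.   0.4] w 0.0341 gf 0.0
 turn -0.0000  shift x -0.19 y 0.01 z 2.60
(np.float64(281.1229450435884), np.float64(216.2673952244827))
(np.float64(210.89832461650198), np.float64(204.37856470815376))
```

View pics/w7c.png

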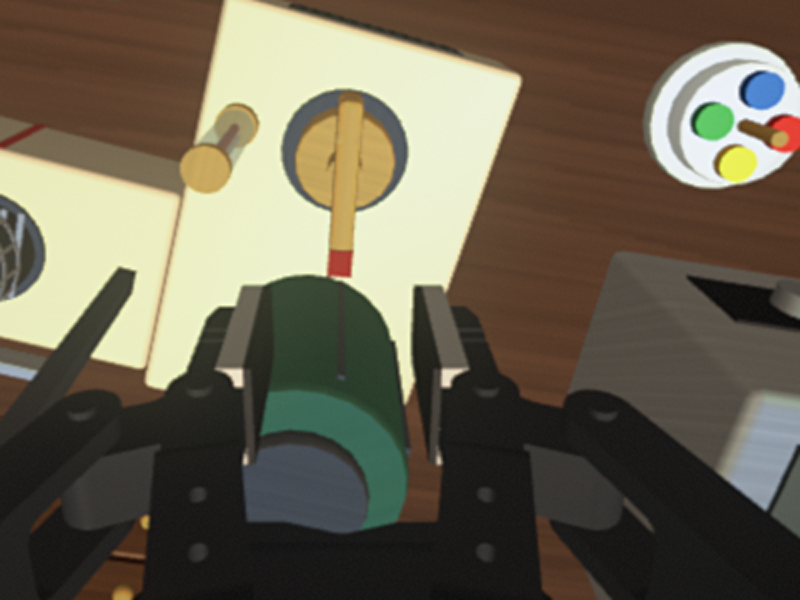

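Wing plate top runs (352,92)–(340,276) in the crop, centre ≈ (283,212) in the image. The thermometer top at (213,203) matches the estimate.

```bash

python3 -c "
from h import *
W=load('w7')
a,b,t=[atz(*W,110+u/2,120+v/2,z) for u,v,z in((352,92,.121),(340,276,.121),(207,167,.135))]
print(a,b,np.linalg.norm(a-b),(a+b)/2,np.arctan2(b[1]-a[1],b[0]-a[0]),t,t[:2]+.055*np.array([.0885,.996]))
m=(a+b)/2; go(m[0],m[1],.164,np.pi+np.arctan2(b[1]-a[1],b[0]-a[0]));print(bot.get_obs()['joints'])"
```

```text
[0.52783596 0.31073792 0.121     ] [0.60605005 0.31941919 0.121     ] 0.0786943999908579 [0.566943   0.31507855 0.121     ] 0.11054113724246897 [0.56297045 0.26087474 0.135     ] [0.56783795 0.31565474]
t 42.4 tcp [0.5662 0.3134 0.3041] psi -2.972 F [0.  1.4 0. ] w 0.0340 gf 0.0
 turn 0.0094  shift x -0.05 y 0.08 z 7.01
[4.05668732e-01 3.18942515e-01 3.10238538e-02 1.28894726e+00
 5.57682203e-05 2.35833865e-01]
```

```bash

python3 -m inch '[-0.05,0.08,0,0,0,0.0094,-0.2, 0,0,1,0,0,0,-0.2, 0,0,1,0,0,0,-0.2, 0,0,1,0,0,0,-0.2, 0,0,1,0,0,0,-0.2, 0,0,1,0,0,0,-0.2, 0,0,1,0,0,0,-0.2, 0,0,0.6,0,0,0,-0.2, 0,0,0.4,0,0,0,-0.2, 0,0,0,0,0,0,-0.2]'|sed -n '2p;4p'
python3 -m inch '[0,0,0,0,0,0,-1, 0,0,0,0,0,0,-1, 0,0,0,0,0,0,-1, 0,0,0,0,0,0,-1]'
```

```text
tool_pos: [0.5682, 0.3156, 0.1665]
wrist_force: [0.1, -0.7, 0.1]
t: 43.75
tool_pos: [0.5694, 0.3148, 0.1685]
tcp_rot: [-3.139, 0.002, -3.032]
wrist_force: [0.6, -6.1, 2.6]
gripper_width: 0.009
gripper_force: 59.7
```

```bash

python3 -m inch '[0,0,0,0,0,-0.02,-1, 0,0,0,0,0,-0.02,-1, 0,0,0,0,0,-0.02,-1, 0,0,0,0,0,0,-1]'
python3 -m inch '[0,0,0,0,0,-0.02,-1, 0,0,0,0,0,-0.02,-1, 0,0,0,0,0,-0.02,-1, 0,0,0,0,0,0,-1]'
```

```text
t: 44.15
tool_pos: [0.5693, 0.3149, 0.1685]
tcp_rot: [-3.139, 0.001, -2.653]
wrist_force: [0.3, -7.0, 3.6]
gripper_width: 0.0091
gripper_force: 59.8
t: 44.55
tool_pos: [0.5693, 0.315, 0.1685]
tcp_rot: [-3.139, 0.0, -2.276]
wrist_force: [-0.0, -5.4, 3.5]
gripper_width: 0.0087
gripper_force: 59.8
```

```bash

python3 -m inch '[0,0,0,0,0,-0.02,-1, 0,0,0,0,0,-0.02,-1, 0,0,0,0,0,-0.02,-1, 0,0,0,0,0,-0.02,-1, 0,0,0,0,0,-0.02,-1, 0,0,0,0,0,-0.02,-1, 0,0,0,0,0,-0.02,-1, 0,0,0,0,0,0,-1]'|sed -n '2,5p'
python3 -m inch '[0,0,0,0,0,0,-0.6, 0,0,0,0,0,0,-0.3, 0,0,0,0,0,0,-0.3, 0,0,0,0,0,0.02,-0.3, 0,0,0,0,0,0,-0.3]'|sed -n '2,5p'
```

```text
tool_pos: [0.569, 0.315, 0.1685]
tcp_rot: [-3.14, -0.002, -1.397]
wrist_force: [0.1, -5.6, 4.4]
gripper_width: 0.0085
tool_pos: [0.5684, 0.3161, 0.167]
tcp_rot: [3.141, 0.001, -1.523]
wrist_force: [0.1, -0.0, -0.8]
gripper_width: 0.0302
```

```bash

python3 -m inch '[0.03,0,0,0,0,-0.02,-0.3, 0,0,0,0,0,0,-1, 0,0,0,0,0,0,-1, 0,0,0,0,0,0,-1, 0,0,0,0,0,-0.02,-1, 0,0,0,0,0,-0.02,-1, 0,0,0,0,0,-0.02,-1, 0,0,0,0,0,-0.02,-1, 0,0,0,0,0,-0.02,-1, 0,0,0,0,0,-0.02,-1, 0,0,0,0,0,0,-1]'|sed -n '2,5p'
python3 -m inch '[0,0,0,0,0,-0.02,-1, 0,0,0,0,0,-0.02,-1, 0,0,0,0,0,-0.01,-1, 0,0,0,0,0,0,-1]'|sed -n '2,5p'
python3 -c "
from h import *
o=bot.get_obs();print(o['joints'],o['ft_torque'])"
```

```text
tool_pos: [0.5684, 0.3151, 0.1677]
tcp_rot: [3.142, -0.0, -0.644]
wrist_force: [-2.5, -1.0, 4.5]
gripper_width: 0.0092
tool_pos: [0.5683, 0.3149, 0.1677]
tcp_rot: [3.141, 0.0, -0.332]
wrist_force: [-1.2, -2.3, 5.3]
gripper_width: 0.0086
[ 4.06705475e-01  4.14566978e-01 -1.33400503e-01  1.02331843e+00
 -5.21509411e-04 -2.40333341e+00] [-0.3364809   0.33867334  0.13297375]
```

```bash

python3 -m inch '[0,0,0,0,0,-0.02,-1, 0,0,0,0,0,-0.02,-1, 0,0,0,0,0,-0.015,-1, 0,0,0,0,0,0,-1]'|sed -n '2,5p'
python3 -c "
from h import *
o=bot.get_obs();print(o['joints'][5],o['ft_torque'])"
python3 -m inch '[0,0,0,0,0,-0.012,-1, 0,0,0,0,0,0,-1, 0,0,0,0,0,0,-1]'|sed -n '2,5p'
python3 -c "
from h import *
o=bot.get_obs();print(o['joints'][5],o['ft_torque'])"
```

```text
tool_pos: [0.5683, 0.3146, 0.1678]
tcp_rot: [3.141, 0.001, 0.006]
wrist_force: [-2.9, -1.1, 5.5]
gripper_width: 0.0089
-2.741787545015317 [-0.27701592  0.47923249 -2.26286753]
tool_pos: [0.5683, 0.3145, 0.1679]
tcp_rot: [-3.141, 0.001, 0.076]
wrist_force: [-3.0, -1.5, 6.7]
gripper_width: 0.009
-2.812023724694836 [-0.1896553   0.56325486 -3.27860236]
```

Torque is rising to 3.3 N m, so the handle is at its stop. Release, raise, and check the red tip's position.

```bash

python3 -m inch '[0,0,0,0,0,0,-0.6, 0,0,0,0,0,0,-0.3, 0,0,0,0,0,0,-0.3, 0,0,-0.5,0,0,0,-0.3, 0,0,-1,0,0,0,-0.3, 0,0,-1,0,0,0,-0.3, 0,0,-1,0,0,0,-0.3, 0,0,-1,0,0,0,-0.3, 0,0,-1,0,0,0,-0.3, 0,0,-1,0,0,0,-0.3, 0,0,-1,0,0,0,-0.3, 0,0,0,0,0,0,-0.3]'|sed -n '2,5p'
python3 - <<'E'
from h import *
shot('wrist','w8.png')
for n in('w8','w7'):
    W=load(n);h=cv2.cvtColor(cv2.imread(f'pics/{n}.png'),cv2.COLOR_BGR2HSV)
    m=cv2.inRange(h,(0,150,80),(6,255,255))|cv2.inRange(h,(174,150,80),(180,255,255))
    N,l,st,ce=cv2.connectedComponentsWithStats(m)
    for i in range(1,N):
        if st[i,4]>40:
            p=atz(*W,*ce[i],.121);print(n,st[i],p.round(4),'ang',np.arctan2(p[1]-.3151,p[0]-.567), np.hypot(p[1]-.3151,p[0]-.567))
# switch target
go(.50,-.39,.30,.0);print(bot.get_obs()['joints'])
E
```

```text
tool_pos: [0.5699, 0.316, 0.3213]
tcp_rot: [-3.139, -0.007, 0.092]
wrist_force: [0.1, 0.4, 0.9]
gripper_width: 0.0299
w8 [  0 192  32  71 952] [0.5258 0.5503 0.121 ] ang 1.7441168020962081 0.2388205417220534
w8 [ 68 194  21  17 240] [0.5561 0.4917 0.121 ] ang 1.6322206623359834 0.17697310759868082
w8 [270 232  13  14 141] [0.5378 0.3179 0.121 ] ang 3.0458031013656046 0.029359578311660486
w7 [ 16 162  37   9  69] [0.5609 0.1182 0.121 ] ang -1.6017928282000657 0.19701389507173594
w7 [494 178  21  18 215] [0.5137 0.4839 0.121 ] ang 1.8766135169267661 0.176987245190629
w7 [108 182  24  12  66] [0.567 0.184 0.121] ang -1.570652257822857 0.13109749728339667
w7 [274 246  12  12 124] [0.6001 0.318  0.121 ] ang 0.08767866288763387 0.03318232784618046
t 49.3 tcp [0.5693 0.3157 0.3193] psi 0.092 F [ 0.3  1.2 -0.2] w 0.0297 gf 0.0
 turn 0.0146  shift x -3.46 y 35.28 z 0.96
[ 4.07049175e-01  3.13237337e-01  5.51090833e-02  1.30849284e+00
  7.65847196e-05 -2.82658969e+00]
```

```bash

python3 - <<'E'
from h import *
for n in('w7','w8'):
    W=load(n);g=cv2.imread(f'pics/{n}.png',0)
    L=cv2.createLineSegmentDetector().detect(g)[0][:,0]
    for u1,v1,u2,v2 in L:
        a,b=atz(*W,u1,v1,.121),atz(*W,u2,v2,.121);d=b-a
        if np.hypot(*d[:2])>.018 and max(np.hypot(*(q[:2]-[.568,.3155])) for q in(a,b))<.046: print(n,a[:2].round(4),b[:2].round(4),'yaw %.3f'%np.arctan(d[1]/d[0]))
E
```

```text
w7 [0.6095 0.2958] [0.6064 0.3136] yaw -1.398
w7 [0.5356 0.3322] [0.5547 0.3381] yaw 0.300
w7 [0.5251 0.3098] [0.5319 0.3302] yaw 1.253
w7 [0.5556 0.3376] [0.574  0.3284] yaw -0.466
w7 [0.5526 0.2855] [0.535  0.2911] yaw -0.309
w7 [0.5772 0.3205] [0.6042 0.3236] yaw 0.112
w7 [0.606  0.3134] [0.579  0.3101] yaw 0.122
w7 [0.5441 0.3079] [0.5765 0.3119] yaw 0.122
w8 [0.6036 0.2968] [0.5837 0.2899] yaw 0.334
w8 [0.5655 0.3349] [0.5822 0.3431] yaw 0.455
w8 [0.5829 0.3431] [0.601  0.3381] yaw -0.274
w8 [0.5401 0.3233] [0.5581 0.3228] yaw -0.028
w8 [0.558 0.311] [0.5395 0.3127] yaw -0.089
w8 [0.6091 0.3166] [0.5909 0.3168] yaw -0.011
w8 [0.5901 0.3174] [0.5476 0.321 ] yaw -0.085
w8 [0.5611 0.3125] [0.593  0.3093] yaw -0.098
w8 [0.593  0.3069] [0.5649 0.3099] yaw -0.107
```

Lines show the plate now at yaw −0.09, parallel to the dryer axis (0.12 before), so the shutter is at 3.14. Next is the changeover: turn and travel at height.

```bash

python3 -m inch '[0,0,-1,0,0,0.0217,0.2, 0,0,-1,0,0,0.0217,0.2, 0,0,0,0,0,0.0217,0.2, 0,0,0,0,0,0.0217,0.2, 0,0,0,0,0,0.0217,0.2, 0,0,0,0,0,0.0217,0.2, 0,0,0,0,0,0.0217,0.2, 0,0,0,0,0,0.0217,0.2, 0,0,0,0,0,0.0217,0.2, 0,0,0,0,0,0.0217,0.2, 0,0,0,0,0,0.0217,0.2, 0,0,0,0,0,0.0217,0.2]'|sed -n '2,3p'
python3 -m inch '[0,0,0,0,0,0.0217,0.2, 0,0,0,0,0,0.0217,0.2, 0,0,0,0,0,0,0.2]'|sed -n '2,3p'
python3 -c "
from h import *
go(.50,-.39,.30,-.24-np.pi/2);print(bot.get_obs()['joints'])"
```

```text
tool_pos: [0.5678, 0.315, 0.3551]
tcp_rot: [3.139, -0.001, -1.55]
tool_pos: [0.5679, 0.315, 0.3553]
tcp_rot: [3.139, -0.002, -1.817]
t 50.8 tcp [0.5679 0.315  0.3553] psi -1.817 F [ 0.8  0.  -0.1] w 0.0511 gf 0.0
 turn -0.0009  shift x 35.05 y -5.08 z 2.76
[ 4.06916705e-01  3.01818317e-01  1.14671741e-01  1.38652298e+00
  4.38226292e-05 -9.18028575e-01]
```

```bash

python3 -m inch '[1,-0.15,0,0,0,0,0.2, 1,-0.15,0,0,0,0,0.2, 1,-0.15,0,0,0,0,0.2, 1,-0.15,0,0,0,0,0.2, 1,-0.15,0,0,0,0,0.2, 1,-0.15,0,0,0,0,0.2, 1,-0.15,0,0,0,0,0.2, 1,-0.15,0,0,0,0,0.2, 1,-0.15,0,0,0,0,0.2, 1,-0.15,0,0,0,0,0.2, 1,-0.15,0,0,0,0,0.2, 1,-0.15,0,0,0,0,0.2]'|sed -n '2p'
python3 -m inch '[1,-0.15,0,0,0,0,0.2, 1,-0.15,0,0,0,0,0.2, 1,-0.15,0,0,0,0,0.2, 1,-0.15,0,0,0,0,0.2, 1,-0.15,0,0,0,0,0.2, 1,-0.15,0,0,0,0,0.2, 1,-0.15,0,0,0,0,0.2, 1,-0.15,0,0,0,0,0.2, 1,-0.15,0,0,0,0,0.2, 1,-0.15,0,0,0,0,0.2, 1,-0.15,0,0,0,0,0.2, 1,-0.15,0,0,0,0,0.2]'|sed -n '2p'
python3 -m inch '[1,-0.15,0,0,0,0,0.2, 1,-0.15,0,0,0,0,0.2, 1,-0.15,0,0,0,0,0.2, 1,-0.15,0,0,0,0,0.2, 1,-0.15,0,0,0,0,0.2, 1,-0.15,0,0,0,0,0.2, 0,0,0,0,0,0,0.2, 0,0,0,0,0,0,0.2]'|sed -n '2p'
cat > ball.py <<'E'
from h import *
def ball(n,z=.12):
    shot('wrist',n+'.png');W=load(n);h=cv2.cvtColor(cv2.imread(f'pics/{n}.png'),cv2.COLOR_BGR2HSV)
    m=cv2.inRange(h,(0,150,60),(8,255,255))|cv2.inRange(h,(172,150,60),(180,255,255))
    N,l,st,ce=cv2.connectedComponentsWithStats(m)
    for i in range(1,N):
        if st[i,4]>60: print(st[i],ce[i].round(1),atz(*W,*ce[i],z).round(4))
E
python3 -c "
from ball import *
go(.50,-.39,.25,-.24-np.pi/2);ball('w9');print(proj(*load('w9'),(.5,-.39,.121)))"
```

```text
tool_pos: [0.544, 0.0714, 0.3573]
tool_pos: [0.5199, -0.1697, 0.3572]
tool_pos: [0.5084, -0.2894, 0.3571]
t 54.0 tcp [ 0.5084 -0.2894  0.3571] psi -1.818 F [-1.1 -0.1 -0.8] w 0.0516 gf 0.0
 turn -0.0012  shift x 4.99 y -0.79 z 5.36
[249  70  25  28 516] [261.4  83.8] [ 0.5008 -0.388   0.12  ]
[484  78  31  27 609] [499.   90.9] [ 0.299 -0.331  0.12 ]
[417 113  14  14 158] [423.6 119.3] [ 0.3662 -0.3232  0.12  ]
[230 144  14  14 156] [236.8 150.7] [ 0.5383 -0.3376  0.12  ]
(np.float64(261.5620238493499), np.float64(81.14518155413785))
```

```bash

python3 -m inch '[1,-0.16,0,0,0,0,0.2, 1,-0.16,0,0,0,0,0.2, 1,-0.16,0,0,0,0,0.2, 1,-0.16,0,0,0,0,0.2, 0.95,-0.16,0,0,0,0,0.2, 0,0,1,0,0,0,0.2, 0,0,1,0,0,0,0.2, 0,0,1,0,0,0,0.2, 0,0,1,0,0,0,0.2, 0,0,1,0,0,0,0.2, 0,0,0,0,0,0,0.2, 0,0,0,0,0,0,0.2]'|sed -n '2p'
python3 -c "
from ball import *
go(.50,-.39,.175,-.24-np.pi/2);ball('w10');print(proj(*load('w10'),(.5,-.39,.121)))"
```

```text
tool_pos: [0.5008, -0.3893, 0.2569]
t 55.2 tcp [ 0.5008 -0.3893  0.2569] psi -1.817 F [ 0.4 -0.1  0.2] w 0.0515 gf 0.0
 turn -0.0011  shift x 0.04 y 0.03 z 4.10
[ 223    0  108   63 4038] [275.2  21.9] [ 0.4732 -0.5108  0.12  ]
[266 218  32  32 805] [281.2 233.3] [ 0.5009 -0.3865  0.12  ]
[467 236  18  16 223] [475.5 243.7] [ 0.3726 -0.3462  0.12  ]
[238 270  17  16 217] [246.3 277.5] [ 0.5335 -0.3595  0.12  ]
(np.float64(281.27084272955835), np.float64(228.91386659121608))
```

```bash

python3 -m inch '[-0.08,0,1,0,0,0,0.2, 0,0,1,0,0,0,0.2, 0,0,1,0,0,0,0.2, 0,0,0.7,0,0,0,0.2, 0,0,0.4,0,0,0,0.2, 0,0,0,0,0,0,0.2, 0,0,0,0,0,0,-1, 0,0,0,0,0,0,-1, 0,0,0,0,0,0,-1, 0,0,0,0,0,0,-1]'
python3 -c "
from h import *
b=-.24
p=bot.get_obs()['tool_pos']; dy=.07*np.sin(.6);dz=.07*(1-np.cos(.6))
print('to centre: tool x',-dy/.02,'z',-dz/.02, 'pos',p[0]-dy*np.sin(b),p[1]+dy*np.cos(b))"
```

```text
t: 56.3
tool_pos: [0.5009, -0.3877, 0.1765]
tcp_rot: [3.141, -0.002, -1.817]
wrist_force: [-4.6, 0.3, 6.3]
gripper_width: 0.0188
gripper_force: 58.4
to centre: tool x -1.9762486568826239 z -0.6113253478161259 pos 0.5102963655768386 -0.34925853290875347
```

```bash

python3 -m inch '[-0.46,0,-0.26,0,0,0,-1, -0.48,0,-0.2,0,0,0,-1, -0.51,0,-0.12,0,0,0,-1, -0.53,0,-0.04,0,0,0,-1, 0,0,0,0,0,0,-1, 0,0,0,0,0,0,-1]'
python3 -m inch '[0,0,0,0,0,0,-0.4, 0,0,0,0,0,0,0.2, 0,0,0,0,0,0,0.2, 0,0,-0.5,0,0,0,0.2, 0,0,-1,0,0,0,0.2, 0,0,-1,0,0,0,0.2, 0,0,-1,0,0,0,0.2, 0,0,0,0,0,0,0.2]'
python3 -c "
from ball import *
go(.51,-.35,.1885,-.24-np.pi/2);ball('w11',.132);print(proj(*load('w11'),(.51,-.35,.132)))
f=shot('side','s9.png');W=load('s9');h=cv2.cvtColor(cv2.imread('pics/s9.png'),cv2.COLOR_BGR2HSV)[140:200,300:360]
print(np.argwhere(cv2.inRange(h,(0,170,100),(6,255,255))>0).mean(0)[::-1]+[300,140])
for a in(-.6,-.2,0,.2,.6): y=.07*np.sin(a);print(a,np.round(proj(*W,(.507+y*.238,-.355+y*.97+.003,.062+.07*np.cos(a))),1))"
```

```text
t: 56.9
tool_pos: [0.5117, -0.3481, 0.1881]
tcp_rot: [-3.14, -0.0, -1.816]
wrist_force: [-0.2, 0.2, 0.2]
gripper_width: 0.0001
gripper_force: 0.0
t: 57.7
tool_pos: [0.5126, -0.3502, 0.2617]
tcp_rot: [-3.135, -0.003, -1.817]
wrist_force: [1.7, -0.6, 0.8]
gripper_width: 0.0511
gripper_force: 0.0
t 57.7 tcp [ 0.5126 -0.3502  0.2617] psi -1.817 F [ 1.7 -0.6  0.8] w 0.0511 gf 0.0
 turn -0.0010  shift x 0.02 y 0.13 z 3.66
[256   0  30  15 213] [267.6   4.7] [ 0.4881 -0.4799  0.132 ]
[269 183  34  34 887] [285.4 199.7] [ 0.5047 -0.3727  0.132 ]
[477 190  19  17 254] [486.2 198. ] [ 0.381 -0.343  0.132]
[241 226  18  17 238] [249.3 233.9] [ 0.5335 -0.3557  0.132 ]
(np.float64(285.83409374604247), np.float64(233.66826262267205))
[330.1 155.5]
-0.6 [333.8 156.3]
-0.2 [329.5 157. ]
0 [327.1 158.2]
0.2 [324.6 160. ]
0.6 [319.8 165. ]
```

The grip was too high on the ball and slipped off with the lever at about −0.33. Regrip 8 mm lower relative to the ball.

```bash

python3 -m inch '[0.9,0.13,0,0,0,0,0.2, 0.25,0,0,0,0,0,0.2, 0,0,1,0,0,0,0.2, 0,0,1,0,0,0,0.2, 0,0,1,0,0,0,0.2, 0,0,0.8,0,0,0,0.2, 0,0,0.5,0,0,0,0.2, 0,0,0,0,0,0,0.2, 0,0,0,0,0,0,-1, 0,0,0,0,0,0,-1, 0,0,0,0,0,0,-1, 0,0,0,0,0,0,-1]'
```

```text
t: 59.0
tool_pos: [0.5047, -0.3712, 0.1729]
tcp_rot: [-3.137, -0.001, -1.817]
wrist_force: [6.0, -1.1, -0.6]
gripper_width: 0.0191
gripper_force: 58.5
```

```bash

python3 -m inch '[-0.35,0,-0.1,0,0,0,-1, 0,0,0,0,0,0,-1]'
python3 -m inch '[-0.4,0,-0.06,0,0,0,-1, -0.38,0,-0.03,0,0,0,-1, 0,0,0,0,0,0,-1, 0,0,0,0,0,0,-1]'
```

```text
t: 59.2
tool_pos: [0.5064, -0.3646, 0.1745]
tcp_rot: [-3.137, -0.003, -1.816]
wrist_force: [5.1, -2.5, -3.5]
gripper_width: 0.0188
gripper_force: 58.9
t: 59.6
tool_pos: [0.5103, -0.35, 0.1766]
tcp_rot: [-3.136, -0.003, -1.816]
wrist_force: [5.8, -3.9, -3.5]
gripper_width: 0.0191
gripper_force: 58.8
```

```bash

python3 -m inch '[0,0,0,0,0,0,-0.4, 0,0,0,0,0,0,0.2, 0,0,0,0,0,0,0.2, 0,0,-0.5,0,0,0,0.2, 0,0,-1,0,0,0,0.2, 0,0,-1,0,0,0,0.2, 0,0,-1,0,0,0,0.2, 0,0,-1,0,0,0,0.2, 0,0,0,0,0,0,0.2, 0,0,0,0,0,0,0.2]'
python3 - <<'E'
from ball import *
go(.51,-.35,.1885,-.24-np.pi/2);ball('w12',.132)
# switch box geometry check: white/yellow/red dots on top (z~.066)
W=load('w12');h=cv2.cvtColor(cv2.imread('pics/w12.png'),cv2.COLOR_BGR2HSV)
for nm,lo,hi in(('red',(0,150,60),(8,255,255)),('white',(0,0,215),(180,40,255)),('yel',(18,150,120),(32,255,255))):
    N,l,st,ce=cv2.connectedComponentsWithStats(cv2.inRange(h,lo,hi))
    for i in range(1,N):
        p=atz(*W,*ce[i],.066)
        if st[i,4]>60 and np.hypot(p[0]-.51,p[1]+.355)<.08: print(nm,st[i,4],ce[i].round(1),p.round(4))
E
```

```text
t: 60.6
tool_pos: [0.5084, -0.3485, 0.2658]
tcp_rot: [-3.141, -0.001, -1.817]
wrist_force: [-0.3, -0.3, -1.1]
gripper_width: 0.0509
gripper_force: 0.0
t 60.6 tcp [ 0.5084 -0.3485  0.2658] psi -1.817 F [-0.3 -0.3 -1.1] w 0.0509 gf 0.0
 turn -0.0010  shift x 0.06 y -0.10 z 3.87
[249   0  26  14 192] [260.4   4.5] [ 0.4869 -0.4796  0.132 ]
[468 187  18  17 242] [476.3 195.1] [ 0.3796 -0.3423  0.132 ]
[261 211  32  32 817] [276.8 226.6] [ 0.5101 -0.3525  0.132 ]
[235 223  18  17 233] [243.3 231. ] [ 0.5327 -0.3549  0.132 ]
red 791 [276.9 226.5] [ 0.517  -0.3282  0.066 ]
red 211 [243.4 230.7] [ 0.5469 -0.3315  0.066 ]
white 3952 [278.3 190.1] [ 0.5077 -0.3601  0.066 ]
white 305 [242.5 198.3] [ 0.5393 -0.3605  0.066 ]
yel 272 [241.7 163. ] [ 0.5315 -0.39    0.066 ]
```

The ball is level with the white dot along the box, so the lever is centred. While it rests, I'll wait and check the carriers numerically from the top camera.

```bash

python3 -m inch '[0,0,0,0,0,0,0.2, 0,0,0,0,0,0,0.2, 0,0,0,0,0,0,0.2, 0,0,0,0,0,0,0.2, 0,0,0,0,0,0,0.2, 0,0,0,0,0,0,0.2, 0,0,0,0,0,0,0.2, 0,0,0,0,0,0,0.2, 0,0,0,0,0,0,0.2, 0,0,0,0,0,0,0.2, 0,0,0,0,0,0,0.2, 0,0,0,0,0,0,0.2]'|head -1
python3 - <<'E'
from h import *
P=np.load('dryer.npy');c,s=np.cos(P[2]),np.sin(P[2])
inv=lambda p:np.round([c*(p[0]-P[0])+s*(p[1]-P[1]),-s*(p[0]-P[0])+c*(p[1]-P[1]),p[2]],4)
for n in('top','side'):
    shot(n,n+'9.png');W=load(n+'9');im=cv2.imread(f'pics/{n}9.png');h=cv2.cvtColor(im,cv2.COLOR_BGR2HSV)
    for nm,m,z in(('lid',cv2.inRange(h,(13,90,120),(28,200,255)),.127),('handle',cv2.inRange(h,(0,0,0),(180,255,45)),.215)):
        N,l,st,ce=cv2.connectedComponentsWithStats(m)
        for i in range(1,N):
            p=inv(atz(*W,*ce[i],z))
            if 12<st[i,4]<300 and abs(p[0])<.06 and -.12<p[1]<.17: print(n,nm,st[i,4],ce[i].round(1),p)
E
```

```text
t: 61.85
top lid 142 [249.6 156.4] [0.0222 0.0613 0.127 ]
top lid 114 [231.3 165.7] [-0.0185  0.1266  0.127 ]
top lid 118 [254.4 167.6] [-0.0193  0.0399  0.127 ]
top lid 124 [277.9 169.4] [-0.0198 -0.0481  0.127 ]
side lid 177 [255.4 193.1] [-0.009  -0.0449  0.127 ]
side lid 195 [238.4 206.6] [-0.0081  0.0441  0.127 ]
side lid 199 [220.7 221.4] [-0.0094  0.1345  0.127 ]
side handle 26 [259.7 177.2] [-0.0298 -0.05    0.215 ]
side handle 27 [241.9 191.1] [-0.0293  0.0408  0.215 ]
side handle 29 [222.9 204.8] [-0.0255  0.1281  0.215 ]
```

All three carriers are centred within 5 mm. Over 2 s at centre by now; regrip and move the lever to the dryer side.

```bash

python3 -m inch '[0.1,-0.07,1,0,0,0,0.2, 0,0,1,0,0,0,0.2, 0,0,1,0,0,0,0.2, 0,0,0.8,0,0,0,0.2, 0,0,0.65,0,0,0,0.2, 0,0,0,0,0,0,0.2, 0,0,0,0,0,0,-1, 0,0,0,0,0,0,-1, 0,0,0,0,0,0,-1, 0,0,0,0,0,0,-1]'
python3 -m inch '[-0.52,0,0.04,0,0,0,-1, -0.51,0,0.12,0,0,0,-1, -0.49,0,0.2,0,0,0,-1, -0.46,0,0.26,0,0,0,-1, 0,0,0,0,0,0,-1, 0,0,0,0,0,0,-1]'
```

```text
t: 62.95
tool_pos: [0.5103, -0.3513, 0.1777]
tcp_rot: [-3.139, -0.001, -1.817]
wrist_force: [0.9, 0.8, 1.4]
gripper_width: 0.019
gripper_force: 58.5
t: 63.55
tool_pos: [0.5194, -0.3099, 0.164]
tcp_rot: [-3.141, 0.004, -1.815]
wrist_force: [2.4, 3.6, 2.9]
gripper_width: -0.0002
gripper_force: 0.6
```

```bash

python3 -m inch '[0,0,-1,0,0,0,-1, 0,0,-1,0,0,0,-1, 0,0,-1,0,0,0,-1, 0,0,-1,0,0,0,-1, 0,0,-0.5,0,0,0,-1, 0,0,0,0,0,0,-1, 0,0,0,0,0,0,-1]'|head -2
python3 -c "
from ball import *
ball('w13',.126)
p=np.array([.5101,-.3525]);W=load('w13')
for a in(0,.1,.2,.3,.4,.5,.6): y=.07*np.sin(a);print(a,np.round(proj(*W,(.5101+y*.254,-.3525+y*.967,.062+.07*np.cos(a))),1))"
```

```text
t: 64.25
tool_pos: [0.5184, -0.3119, 0.2529]
[486 143  20  19 308] [495.4 152. ] [ 0.3803 -0.3328  0.126 ]
[231 184  19  19 286] [240.1 193. ] [ 0.5357 -0.3456  0.126 ]
[260 191  35  35 959] [276.8 207.8] [ 0.516  -0.3307  0.126 ]
0 [277.2 174.7]
0.1 [277.1 186. ]
0.2 [277.  196.6]
0.3 [277.  206.3]
0.4 [276.9 215. ]
0.5 [276.9 222.6]
0.6 [276.9 229.1]
```

Slipped again, with the lever at about +0.32. Now I'll push the ball from its right side with closed fingers.

```bash

python3 -m inch '[0.9,-0.1,0,0,0,0,-1, 0.9,0,0,0,0,0,-1, 0.8,0,0,0,0,0,-1, 0,0,1,0,0,0,-1, 0,0,1,0,0,0,-1, 0,0,1,0,0,0,-1, 0,0,0.35,0,0,0,-1, 0,0,0,0,0,0,-1]'
python3 -m inch '[-0.4,0,0,0,0,0,-1, -0.4,0,0,0,0,0,-1, -0.35,0,0,0,0,0,-1, -0.35,0,0,0,0,0,-1, 0,0,0,0,0,0,-1, 0,0,0,0,0,0,-1]'
```

```text
t: 65.1
tool_pos: [0.5071, -0.3635, 0.1854]
tcp_rot: [3.139, 0.001, -1.818]
wrist_force: [-0.4, 0.2, 1.0]
gripper_width: -0.0001
gripper_force: 0.0
t: 65.7
tool_pos: [0.5156, -0.3359, 0.1879]
tcp_rot: [-3.141, -0.007, -1.817]
wrist_force: [-2.3, -7.5, -1.7]
gripper_width: -0.0001
gripper_force: 4.1
```

```bash

python3 -m inch '[-0.12,0,0,0,0,0,-1, 0,0,0,0,0,0,-1]'|sed -n '2p;4p'
python3 -m inch '[0.6,0,0,0,0,0,-1, 0.5,0,0,0,0,0,-1, 0,0,-1,0,0,0,-1, 0,0,-1,0,0,0,-1, 0,0,-1,0,0,0,-1, 0,0,-1,0,0,0,-1, 0,0,-1,0,0,0,-1, 0,0,0,0,0,0,-1, 0,0,0,0,0,0,-1]'|head -2
python3 -c "
from ball import *
ball('w14',.12)
W=load('w14')
for a in(.3,.4,.5,.6): y=.07*np.sin(a);print(a,np.round(proj(*W,(.5101+y*.254,-.3525+y*.967,.062+.07*np.cos(a))),1))"
```

```text
tool_pos: [0.5158, -0.3354, 0.188]
wrist_force: [-4.0, -11.7, -3.0]
t: 66.8
tool_pos: [0.5109, -0.3529, 0.287]
[249   0  49  24 589] [268.9   7.8] [ 0.4845 -0.4893  0.12  ]
[550 169  10  27 185] [555.4 181.2] [ 0.3069 -0.3293  0.12  ]
[458 185  17  16 207] [466.2 192.6] [ 0.3716 -0.3365  0.12  ]
[242 219  16  15 196] [249.6 226.1] [ 0.5366 -0.3501  0.12  ]
[268 248  27  15 320] [281.  255.4] [ 0.519  -0.3198  0.12  ]
0.3 [281.6 244.9]
0.4 [281.5 251.4]
0.5 [281.4 256.9]
0.6 [281.3 261.6]
```

The ball's top edge gives a centre at v≈261, so the lever is at about +0.6, at its stop. The arm is clear; hand in.

```bash
python3 -m inch '[0,0,-1,0,0,0,-1, 0,0,-1,0,0,0,-1, 0,0,0,0,0,0,-1, 0,0,0,0,0,0,-1]'|head -2; python3 -c "
from workcell import order
print(order.sign_off())"
```

```text
t: 67.25
tool_pos: [0.5105, -0.3528, 0.3256]
the job is handed in; nothing more can be done
None
```

The job is handed in at 67 s, with no verdict returned: all three carriers hang within about 5 mm of their marks, the shutter is open at its stop after two grips, and the lever rested at centre for over 2 s before going fully over to the dryer side (about +0.6 rad).

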